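# Sort spoons and a lamp socket, then hang the bin's tag

## Task

Tidy the lamp maker's bench: set both spoons down inside the long bin and the lamp socket inside the square bin, placing them rather than dropping them from a height. When all three are in, take the wooden tag out of its rack and hang it by its hole on the long bin's hook, with the spoon picture facing outward, away from the post. Leave the bottle, the jar and the hammer where they are.

Things in the scene. Friction and masses are not known exactly. Their poses are not given: they have to be found in the camera images.
- spoon_a_mid (a point): One round-bowled steel spoon, 160 mm long, 60 g, lying bowl up. Point: middle of the handle bar, near its centre of mass, the place to grip, 10 mm above the surface it lies on; bar 10 mm wide here (up to 16 nearer its end), 6 mm thick, underside 7 mm up. +x points to the bowl, z up. Bowl 40 mm across, 12 mm deep, centre at x = 60 mm; spoon reaches from x = -82 to +80 mm.
- spoon_b_mid (a point): Other round-bowled steel spoon, 160 mm long, 60 g, lying bowl up. Point: middle of the handle bar, near its centre of mass, the place to grip, 10 mm above the surface it lies on; bar 10 mm wide here (up to 16 nearer its end), 6 mm thick, underside 7 mm up. +x points to the bowl, z up. Bowl 40 mm across, 12 mm deep, centre at x = 60 mm; spoon reaches from x = -82 to +80 mm.
- spoon_a_bowl (a point): Point at the bowl's rim end of spoon a, 78 mm along +x from its middle point.
- spoon_b_bowl (a point): Point at the bowl's rim end of spoon b, 78 mm along +x from its middle point.
- spoon_a_end (a point): Point at the handle's end of spoon a, 80 mm along -x from its middle point.
- spoon_b_end (a point): Point at the handle's end of spoon b, 80 mm along -x from its middle point.
- socket_mid (a point): Steel lamp socket: a round ribbed shell standing upright with a wider collar at its open end on top. Body 34 mm in diameter, collar 40 mm in diameter from 32 to 44 mm height, 44 mm high in all, 70 g. This point is on its axis, half-way up (22 mm above its underside); z is its axis.
- long_bin: Long open wooden bin fixed to the bench, for the spoons, which fit along its length (x). Outside 220 (x) x 130 (y) mm, 40 mm high, walls and floor 5 mm thick; origin under its centre, on the bench. At the middle of its +x end, which points roughly away from the robot, stands a steel post carrying the hook.
- hook_seat (a point): Middle of the hook bar, on its centre line: where the tag is to hang. The bar is round, 8 mm thick, level, 125 mm above the bench, and runs 80 mm outward (+x, as the long bin's x) from the post to an upturned tip, whose top is 11 mm above the bar's centre line. This point is 40 mm from the post's middle and 156 mm from the bin's origin along x; z up.
- hook_post (a point): Root of the hook bar, in the middle of the post, 40 mm inward (-x) from the bar's middle. The post is 12 (x) x 24 (y) mm and ends at the bar's height.
- square_bin: Square open wooden bin fixed to the bench, 130 x 130 mm outside, 40 mm high, walls and floor 5 mm thick; origin under its centre, on the bench. It is the bin for the lamp socket.
- tag_hole (a point): Plywood bin tag, an upright plate 64 mm wide (y), 118 mm high and 8 mm thick (x), 50 g. This point is the centre of its rectangular hole, 34 mm wide and 30 mm high, 67 mm above its lower edge; the solid tab above the hole is 36 mm high. +x points out of the marked face (a dark raised picture of a spoon, below the hole), the other face is bare; z points to the tab.
- tag_top (a point): Middle of the tag's top edge, 51 mm above the hole's centre.
- tag_rack: Dark wooden block fixed to the bench, 60 x 90 mm, 30 mm high, in whose slot (20 mm deep) the tag stands loosely, its lower edge 10 mm above the bench; origin under its centre. The slot runs along y.
- green_bottle: Bystander: green glass bottle, 72 mm in diameter, 270 mm high, origin under its centre.
- jar: Bystander: pale, translucent jar with a dark lid, 64 mm in diameter, 85 mm high, origin under its centre.
- hammer: Bystander: hammer lying on the bench, handle along its x axis.

How it is judged (in metres and radians):
On the way, in this order (a step that is already met when the one before it is completed fails the run):
1. both spoons are released in the long bin and the socket in the square bin (x of spoon_a_bowl in the frame of long_bin between -0.108 and 0.108 m and y of spoon_a_bowl in the frame of long_bin between -0.063 and 0.063 m and z of spoon_a_bowl in the frame of long_bin between 0 and 0.04 m and x of spoon_a_end in the frame of long_bin between -0.108 and 0.108 m and y of spoon_a_end in the frame of long_bin between -0.063 and 0.063 m and z of spoon_a_end in the frame of long_bin between 0 and 0.04 m and x of spoon_b_bowl in the frame of long_bin between -0.108 and 0.108 m and y of spoon_b_bowl in the frame of long_bin between -0.063 and 0.063 m and z of spoon_b_bowl in the frame of long_bin between 0 and 0.04 m and x of spoon_b_end in the frame of long_bin between -0.108 and 0.108 m and y of spoon_b_end in the frame of long_bin between -0.063 and 0.063 m and z of spoon_b_end in the frame of long_bin between 0 and 0.04 m and x of socket_mid in the frame of square_bin between -0.063 and 0.063 m and y of socket_mid in the frame of square_bin between -0.063 and 0.063 m and z of socket_mid in the frame of square_bin between 0 and 0.04 m and contact force between the fingers and spoon_a below 0.1 N and contact force between the fingers and spoon_b below 0.1 N and contact force between the fingers and socket below 0.1 N), for 0.2 s.
2. the tag hangs on the hook, released, with its marked face outward (x of tag_hole in the frame of hook_seat between -0.033 and 0.036 m and y of tag_hole in the frame of hook_seat between -0.015 and 0.015 m and z of tag_hole in the frame of hook_seat between -0.018 and -0.004 m and angle between tag_hole's own z axis and vertical below 0.3 rad and angle between the x axis of tag_hole and the x axis of long_bin, either way round below 0.6 rad and x of hook_post in the frame of tag_hole below -0.004 m and contact force between the fingers and tag below 0.1 N), for 0.2 s.
At the end, for the whole second after the job is handed in: Spoons wholly in the long bin, socket in the square bin, below 40 mm. Tag on the hook bar between post and tip, hole centre within 15 mm sideways, upright within 0.3 rad, square to the bar within 0.6 rad, marked face away from the post. All released and still (all of step 2 and x of spoon_a_bowl in the frame of long_bin between -0.108 and 0.108 m and y of spoon_a_bowl in the frame of long_bin between -0.063 and 0.063 m and z of spoon_a_bowl in the frame of long_bin between 0 and 0.04 m and x of spoon_a_end in the frame of long_bin between -0.108 and 0.108 m and y of spoon_a_end in the frame of long_bin between -0.063 and 0.063 m and z of spoon_a_end in the frame of long_bin between 0 and 0.04 m and x of spoon_b_bowl in the frame of long_bin between -0.108 and 0.108 m and y of spoon_b_bowl in the frame of long_bin between -0.063 and 0.063 m and z of spoon_b_bowl in the frame of long_bin between 0 and 0.04 m and x of spoon_b_end in the frame of long_bin between -0.108 and 0.108 m and y of spoon_b_end in the frame of long_bin between -0.063 and 0.063 m and z of spoon_b_end in the frame of long_bin between 0 and 0.04 m and x of socket_mid in the frame of square_bin between -0.063 and 0.063 m and y of socket_mid in the frame of square_bin between -0.063 and 0.063 m and z of socket_mid in the frame of square_bin between 0 and 0.04 m and linear speed of each of spoon_a, spoon_b, socket, tag below 0.03 m/s); the robot touches nothing.
It fails at once if a spoon, a socket or the tag is dropped or thrown: it moves faster than 1.1 m/s (a fall of about 6 cm) while the fingers do not touch it ((contact force between the fingers and spoon_a below 0.01 N and linear speed of spoon_a above 1.1 m/s) or (contact force between the fingers and spoon_b below 0.01 N and linear speed of spoon_b above 1.1 m/s) or (contact force between the fingers and socket below 0.01 N and linear speed of socket above 1.1 m/s) or (contact force between the fingers and tag below 0.01 N and linear speed of tag above 1.1 m/s)).
It fails at once if the green bottle is pushed more than 30 mm or tipped over (distance of green_bottle from where it was at the start of the episode above 0.03 m or angle between green_bottle's own z axis and vertical above 0.5 rad).
It fails at once if the jar is pushed more than 30 mm or tipped over (distance of jar from where it was at the start of the episode above 0.03 m or angle between jar's own z axis and vertical above 0.5 rad).
It fails at once if the hammer is pushed more than 30 mm or tipped over (distance of hammer from where it was at the start of the episode above 0.03 m or angle between hammer's own z axis and vertical above 0.5 rad).
It also fails if it takes over 72 s, if anything falls off the work surface, if the arm or the gripper's body presses on something with over 40 N, if the wrist force passes 120 N, or if a joint passes its speed limit or range.

## Robot

A 6-joint arm with a two-finger parallel gripper is mounted at the origin on the work surface. World frame = base frame: x ahead of the robot, y to its left, z up, the work surface at z = 0. Lengths are in mm, angles in rad, forces in N, time in s.
With the tool pointing down it reaches from about 275 to 1000 mm from the base axis. Payload 8.4 kg.
Tool frame: the origin (TCP) lies at the very end of the fingers, on their centre line; the grasp point (between the pads) lies 19 mm behind it; z points along the fingers, y is the direction in which the jaws open and shut (so a half turn about z gives the same grasp; the last joint's range is limited). The gripper opens to 85 mm and grips with 20 to 120 N. Pads are 22 mm wide; open, the fingers measure 114 mm over their backs; the gripper's body (76 mm by 85 mm) begins 54 mm behind the grasp point. The pads swing forward as they close: fully open they stand 13 mm farther back than shut.
Start: joints at [-1.19, 0.353, 1.633, -0, 1.155, -0.002], TCP at [233.448, -579.767, 201.781] pointing down, gripper open.
Joint ranges: [-2.63, 2.63], [-0.92, 2.1], [0.06, 2.66], [-1.3, 4.44], [0, 2.69], [-3.02, 3.02]. Speed limits (rad/s): [2.22, 2.22, 2.79, 3.14, 3.14, 3.14].

## Interface

Orientations are given as [roll, pitch, yaw] about the fixed x, y, z axes, in that order (R = Rz(yaw) Ry(pitch) Rx(roll)).
In Python, from rig import r gives the robot as it stands.
- The arm moves only by the tool move_arm, never from a script. Its argument "increments" is a list of rows, each an object of numbers: "tx", "ty", "tz": the shift along the tool's x, y, z in cm; "rx", "ry", "rz": the turn, a rotation vector about the tool's x, y, z in degrees; "gripper": the gripper's target within -1 to 1 (fully open at 1, half-way at 0, shut at -1). A call has 1 to 12 rows; each row shifts and turns the commanded pose from where the row before left it, along the tool's axes as they then stand; what a row does not reach is not made up. A row lasts 1/10 s, in which the tool goes at most 50 mm and 8.59 degrees, less where a joint would pass 70% of its speed; a pose out of reach is approached as far as the arm can. A call is refused whole if a number of a shift passes 5 or a number of a turn 8.59, either way. A call with a gripper value outside its range is refused whole. The fingers move at their own pace and stop on an object; "squeeze" is the grip in N (left out, the last holds). Time passes only in rows, so rows that do not move let the fingers close. It gives the time, the measured TCP pose, the force and the opening at its end, in the units of the state.
- r.sense(): the state, without advancing time (a new reading comes with each control period).
- r.grab_frame(name): name is "scene" or "top" or "wrist"; returns (picture, depth): 384x512x3 uint8, red, green, blue; 384x512 float32, mm along the optical axis (not along the pixel's ray), 0 where there is no reading.
- r.camera_model(name): a dict with "fx", "fy", "cx", "cy" (pixels), "k1" (the pictures are not rectified: a ray, as slopes to the right and down, at radius r is drawn at 1 + k1 r^2 times it, then the intrinsics apply), "R" (3x3) and "t" (3): a world point X has camera coordinates R X + t; the wrist camera has in their place "hand_eye" (4x4, takes a point from camera to tool coordinates, whose origin is the TCP and whose axes are the flange's). Camera axes: x right, y down, z forward; pixel columns grow to the right and rows downward; lengths in mm; the calibration is good to about 2 mm. A picture is of the moment at which its call begins: read the wrist's pose just before it. camera_model takes no time and is no camera call.
- r.sign_off(): hands the job in, once; it reports no verdict.
Trained networks look in the newest picture that a camera, given by its name, has taken for a name from the list of things; names that differ only in an ending like _2 or _b are one class to them, and where a whole thing is asked for, a point or a joint stands for the part that bears it (a point fixed in the world has none). Each returns a list of dicts, best first, with "confidence" (0 to 1); they miss things now and then, are a little off and sometimes report something else, mostly with a low value. They report only what shows in the picture. A call takes as long as a camera call.
- r.cut_out(query, camera): "mask" (384x512 bool, what is visible of it) and "bbox" ([left, top, right, bottom] in pixels, round what is visible of it).
- r.place_of(query, camera): "location" ([row, column] in pixels: a listed point, or the origin of a listed thing).
The state is a dict: "clock": time; "qpos": joint angles; "qvel": joint speeds; "joint_efforts": joint torques, N m; "eef_pos": TCP position; "tcp_rot": TCP orientation; "contact_force": force on the tool from outside, world axes, zero at the start; "wrist_torque": the same for the moment, N m; "opening": opening from 0.0 (shut) to 1.0 (fully open).
Only numpy, scipy, OpenCV 4.12 (cv2) and the standard library are available. Lean on these libraries where they do the work, as an engineer would, in place of code of your own. Each camera call takes 0.05 s, during which the arm holds its last target. There are 200 camera calls.

## Working session

There is one attempt and no reset: what is moved stays moved. The work goes in short steps, Python scripts to look and compute and a tool call to move; the robot and the scene stay as the last step left them, time stands still between calls to the robot, and variables do not carry over. Pictures are saved under pics/ and viewed, about 8 in all and at most 12, crops included, and the job is handed in when it is done.

Besides the shell and the picture viewer there is one more tool, called by a JSON object that holds its "op" and its "data". move_arm: Moves the arm, as the interface text tells. Its arguments: {"type":"object","properties":{"increments":{"type":"array","items":{"type":"object","properties":{"tx":{"type":"number"},"ty":{"type":"number"},"tz":{"type":"number"},"rx":{"type":"number"},"ry":{"type":"number"},"rz":{"type":"number"},"gripper":{"type":"number"}}}},"squeeze":{"type":"number"}},"required":["increments"]}

```bash
ls; mkdir -p pics; cat > h.py <<'E'
import numpy as np, cv2
from rig import r
from scipy.spatial.transform import Rotation as Ro
def cam(n):
    m=r.camera_model(n)
    if 'hand_eye' in m and m.get('R') is None:
        s=r.sense(); T=np.eye(4); T[:3,:3]=Ro.from_euler('xyz',s['tcp_rot']).as_matrix(); T[:3,3]=s['eef_pos']
        W=T@np.array(m['hand_eye']); m['R']=W[:3,:3].T; m['t']=-W[:3,:3].T@W[:3,3]
    m['R']=np.array(m['R']); m['t']=np.array(m['t']); return m
def ray(m,u,v):
    K=np.array([[m['fx'],0,m['cx']],[0,m['fy'],m['cy']],[0,0,1.]])
    # drawn = x*(1+k1 r^2), same as opencv's k1
    p=cv2.undistortPoints(np.float64([[[u,v]]]),K,np.float64([m['k1'],0,0,0]))[0,0]
    return np.array([p[0],p[1],1.])
def at_depth(m,u,v,d): return m['R'].T@(ray(m,u,v)*d-m['t'])
def at_z(m,u,v,z):
    c=-m['R'].T@m['t']; d=m['R'].T@ray(m,u,v); return c+d*(z-c[2])/d[2]
def proj(m,X):
    c=m['R']@np.array(X,float)+m['t']; a=c[:2]/c[2]; a=a*(1+m['k1']*(a@a)); return np.array([m['fx']*a[0]+m['cx'],m['fy']*a[1]+m['cy']])
def save(n,im): cv2.imwrite('pics/'+n+'.png',cv2.cvtColor(im,cv2.COLOR_RGB2BGR))
E
python3 - <<'E'
from h import *
Z=dict(spoon_a_mid=10,spoon_a_bowl=10,spoon_a_end=10,socket_mid=22,long_bin=0,hook_seat=125,hook_post=125,square_bin=0,tag_hole=77,tag_top=128,tag_rack=0,green_bottle=0,jar=0,hammer=0)
print(r.sense())
ims=[]
for c in('top','scene'):
    im,d=r.grab_frame(c); m=cam(c); ims.append(im); np.save(c+'_d.npy',d); np.save(c+'_i.npy',im)
    print(c,'cam at',-m['R'].T@m['t'])
    for q,z in Z.items():
        for o in r.place_of(q,c)[:3]:
            v,u=o['location']; print(q,round(o['confidence'],2),[round(u),round(v)],np.round(at_z(m,u,v,z)),d[int(v),int(u)] and np.round(at_depth(m,u,v,d[int(v),int(u)])))
save('a_top',ims[0]);save('a_scene',ims[1])
E
```

```text
pics
{'clock': 0.0, 'qpos': array([-1.19042860e+00,  3.53646054e-01,  1.63414076e+00, -2.25014031e-05,
        1.15515962e+00, -2.42296193e-03]), 'qvel': array([-0.00101684, -0.00019951, -0.00110101,  0.00048726, -0.00130593,
       -0.00043794]), 'joint_efforts': array([ 4.73514185e-03, -6.05242753e+01, -3.42069554e+01,  3.51861845e-04,
        9.23455838e-03,  1.18655763e-05]), 'eef_pos': array([ 233.23582533, -579.30445241,  201.06016248]), 'tcp_rot': array([-3.14023882e+00,  1.72930785e-05,  3.82799804e-01]), 'contact_force': array([ 0.08169277, -0.18217228,  0.4460984 ]), 'wrist_torque': array([ 0.01719672, -0.00538133, -0.00803248]), 'opening': 1.0023419215411948}
top cam at [ 336.20008859   40.58708646 1660.99878904]
spoon_a_mid 0.55 [260, 226] [514.  -8.  10.] [514.  -8.   9.]
spoon_a_bowl 0.61 [279, 246] [448. -73.  10.] [448. -73.  12.]
spoon_a_bowl 0.55 [260, 229] [505.  -6.  10.] [504.  -6.  16.]
spoon_a_bowl 0.54 [260, 204] [590.  -7.  10.] [592.  -8.  -2.]
spoon_a_end 0.65 [257, 251] [430.   4.  10.] [430.   3.   6.]
socket_mid 0.57 [232, 221] [529.  87.  22.] [527.  86
[... 1383 characters left out ...]
7. -272.  125.] [ 468. -416.   -3.]
square_bin 0.75 [333, 251] [474. 315.   0.] [479. 318.   8.]
tag_hole 0.62 [224, 200] [655. -24.  77.] [619. -86.   0.]
tag_top 0.86 [221, 191] [665. -19. 128.] [666. -18. 130.]
tag_rack 0.69 [336, 252] [470. 325.   0.] [476. 329.  10.]
tag_rack 0.64 [224, 218] [668. -17.   0.] [683.   9.  35.]
green_bottle 0.92 [378, 305] [509. 527.   0.] [540. 537.  53.]
green_bottle 0.72 [275, 212] [512.  74.   0.] [534.  99.  38.]
green_bottle 0.57 [226, 189] [ 584. -127.    0.] [651. -14. 133.]
jar 0.59 [182, 138] [ 556. -493.    0.] [ 577. -446.   39.]
hammer 0.85 [227, 262] [765. 139.   0.] [771. 150.  19.]
hammer 0.55 [224, 189] [ 588. -130.   -0.] [650. -25. 125.]
```

```bash
python3 - <<'E'
from h import *
a=np.load('top_i.npy');b=np.load('scene_i.npy')
save('b_top',cv2.resize(a[130:290,130:410],(800,457),interpolation=cv2.INTER_CUBIC))
save('b_scene',cv2.resize(b[110:310,160:400],(720,600),interpolation=cv2.INTER_CUBIC))
E
```

```text
(no output)
```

View pics/b_top.png

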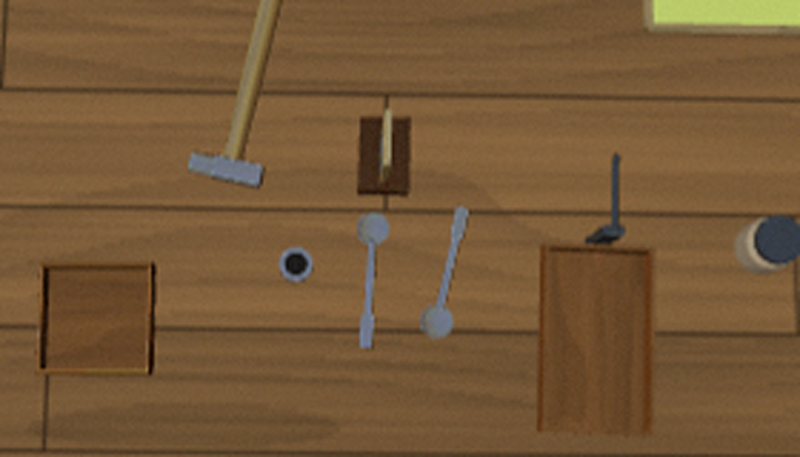

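View pics/b_scene.png

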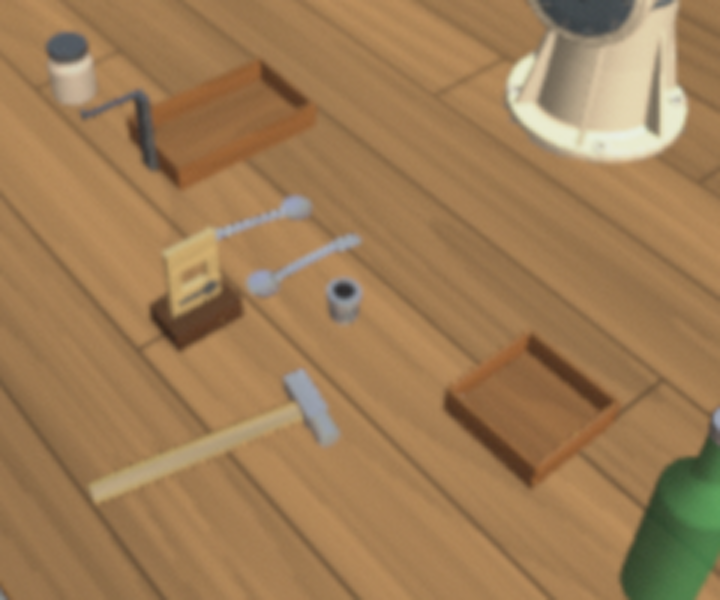

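The top view shows spoon_a (bowl toward +x, crop ~370,230) and spoon_b (bowl toward the robot, ~437,320), with the socket at ~296,264. The square bin is on the left. The long bin is on the right with its post and hook pointing toward +x. In the scene view the tag's marked face points toward world +y. Next I go over the spoons and refine with the wrist camera.

{"op": "move_arm", "data": {"increments": [{"rz": 7.3,"tz": -3},{"rz": 7.3,"tz": -3},{"rz": 7.3,"tz": -3},{"tx": 0},{"tx": 0}]}}

```text
invalid input
```

{"op": "move_arm", "data": {"increments": [{"tx": 2,"ty": -4.0},{"tx": 2,"ty": -4.0},{"tx": 2,"ty": -4.0},{"tx": 2,"ty": -4.0},{"tx": 2,"ty": -4.0},{"tx": 2,"ty": -4.0},{"tx": 2,"ty": -4.0},{"tx": 2,"ty": -4.0},{"tx": 2,"ty": -4.0},{"tx": 2,"ty": -4.0},{"tx": 2,"ty": -4.0},{"tx": 2,"ty": -4.0}]}}

```text
invalid input
```

```bash
cat >> h.py <<'E'
def look(c,qs,n=None):
    m=cam(c); im,d=r.grab_frame(c)
    if n: save(n,im); np.save(n+'_d.npy',d)
    for q,z in qs:
        for o in r.place_of(q,c)[:3]:
            v,u=o['location']; dd=d[int(v),int(u)]; print(q,round(o['confidence'],2),[round(u),round(v)],np.round(at_z(m,u,v,z),1),np.round(at_depth(m,u,v,dd)) if dd else 0)
    return m,im,d
def shape(c,q,m,d,zlo,zhi,k=0):
    """world points of the mask within heights; min-area rectangle"""
    L=r.cut_out(q,c)
    for o in L[:3]:
        vs,us=np.nonzero(o['mask']&(d>0)); P=np.array([at_depth(m,u,v,d[v,u]) for u,v in zip(us,vs)])
        if len(P)<5: continue
        P=P[(P[:,2]>zlo)&(P[:,2]<zhi)]
        if len(P)<5: continue
        b=cv2.minAreaRect(P[:,:2].astype(np.float32)); print(q,round(o['confidence'],2),len(P),'rect',np.round(b[0],1),np.round(b[1],1),round(b[2],1),'z',np.percentile(P[:,2],[2,50,98]).round(1))
E
python3 - <<'E'
from h import *
s=r.sense();print(s['eef_pos'],s['tcp_rot'],s['clock'],r.camera_model('wrist')['hand_eye'])
m,im,d=look('wrist',[('spoon_a_mid',10),('spoon_a_bowl',10),('spoon_a_end',10),('socket_mid',22),('long_bin',0),('tag_top',128)],'w1')
for q in('spoon_a','socket'): 
  try: shape('wrist',q+'_mid',m,d,4,60)
  except Exception as e: print(e)
m=cam('top');im,d=r.grab_frame('top')
shape('top','long_bin',m,d,-10,60);shape('top','square_bin',m,d,-10,60);shape('top','tag_rack',m,d,20,40)
shape('top','spoon_a_mid',m,d,2,30)
E
```

```text
[ 233.44324339 -579.76271308  201.7819703 ] [-3.14158395e+00 -2.00557609e-05  3.82786591e-01] 1.5 [[ 6.96263804e-04 -9.58922898e-01 -2.83665986e-01  7.14615651e+01]
 [ 9.99999490e-01  4.60266824e-04  8.98602814e-04  1.44382498e-01]
 [-7.31128773e-04 -2.83666467e-01  9.58922730e-01 -1.72650707e+02]
 [ 0.00000000e+00  0.00000000e+00  0.00000000e+00  1.00000000e+00]]
long_bin 0.78 2724 rect [ 458.3 -276.3] [142.7 256.2] 88.0 z [-2.3  6.8 44.6]
square_bin 0.68 1649 rect [462.2 314. ] [133.6 133.8] 0.7 z [-1.5  8.1 45.5]
square_bin 0.29 240 rect [ 518.4 -101.9] [ 36.3 156. ] 72.4 z [-1.9  9.9 19.9]
tag_rack 0.94 378 rect [656.6 -19.6] [59.4 91.9] 88.0 z [22.8 30.5 37.8]
spoon_a_mid 0.58 217 rect [510.3  -6.9] [153.3  34.4] 0.2 z [ 2.5 10.5 18.7]
spoon_a_mid 0.55 1927 rect [ 456.7 -275. ] [139.6 249.2] 87.7 z [ 2.2  6.8 24.3]
```

View pics/w1.png

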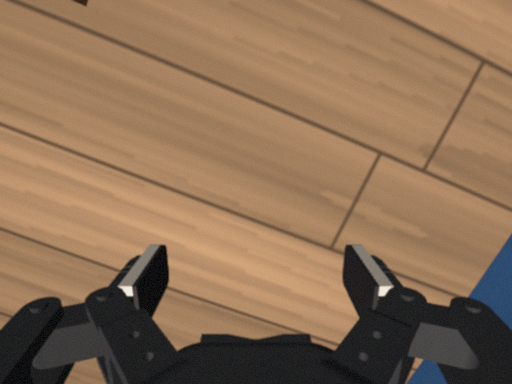

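The picture shows only bare bench under the gripper, because both moves were refused. I'll retry with complete rows.

{"op": "move_arm", "data": {"increments": [{"tx": 0,"ty": 0,"tz": -3,"rx": 0,"ry": 0,"rz": 7.3,"gripper": 1},{"tx": 0,"ty": 0,"tz": -3,"rx": 0,"ry": 0,"rz": 7.3,"gripper": 1},{"tx": 0,"ty": 0,"tz": -3,"rx": 0,"ry": 0,"rz": 7.3,"gripper": 1}], "squeeze": 40}}

```text
clock: 2.5
eef_pos: [233.4, -579.6, 292.7]
tcp_rot: [-3.141, 0.0, -0.005]
contact_force: [-0.4, 0.2, -0.2]
opening: 1.0
```

{"op": "move_arm", "data": {"increments": [{"tx": 1,"ty": -4,"tz": 0,"rx": 0,"ry": 0,"rz": 0,"gripper": 1},{"tx": 2,"ty": -4,"tz": 0,"rx": 0,"ry": 0,"rz": 0,"gripper": 1},{"tx": 2,"ty": -4,"tz": 0,"rx": 0,"ry": 0,"rz": 0,"gripper": 1},{"tx": 2,"ty": -4,"tz": 0,"rx": 0,"ry": 0,"rz": 0,"gripper": 1},{"tx": 2,"ty": -4,"tz": 0,"rx": 0,"ry": 0,"rz": 0,"gripper": 1},{"tx": 2,"ty": -4,"tz": 0,"rx": 0,"ry": 0,"rz": 0,"gripper": 1},{"tx": 2,"ty": -4,"tz": 0,"rx": 0,"ry": 0,"rz": 0,"gripper": 1},{"tx": 2,"ty": -4,"tz": 0,"rx": 0,"ry": 0,"rz": 0,"gripper": 1},{"tx": 2,"ty": -4,"tz": 0,"rx": 0,"ry": 0,"rz": 0,"gripper": 1},{"tx": 2,"ty": -4,"tz": 0,"rx": 0,"ry": 0,"rz": 0,"gripper": 1},{"tx": 2,"ty": -4,"tz": 0,"rx": 0,"ry": 0,"rz": 0,"gripper": 1},{"tx": 1,"ty": -4,"tz": 0,"rx": 0,"ry": 0,"rz": 0,"gripper": 1}]}}

```text
clock: 3.7
eef_pos: [454.3, -97.8, 292.0]
tcp_rot: [3.141, -0.001, 0.001]
contact_force: [1.0, -1.0, 0.1]
opening: 1.0
```

{"op": "move_arm", "data": {"increments": [{"tx": 0,"ty": -4,"tz": 0,"rx": 0,"ry": 0,"rz": 0,"gripper": 1},{"tx": 0,"ty": -2,"tz": 0,"rx": 0,"ry": 0,"rz": 0,"gripper": 1},{"tx": 0,"ty": 0,"tz": 0,"rx": 0,"ry": 0,"rz": 0,"gripper": 0}]}}

```text
clock: 4.0
eef_pos: [453.1, -37.5, 291.9]
tcp_rot: [-3.141, -0.0, 0.004]
contact_force: [0.0, 0.4, 0.7]
opening: 0.858
```

```bash
python3 - <<'E'
from h import *
s=r.sense();print(s['eef_pos'],s['tcp_rot'],s['clock'])
m,im,d=look('wrist',[('spoon_a_mid',10),('spoon_a_bowl',10),('spoon_a_end',10),('socket_mid',22),('tag_top',128)],'w2')
shape('wrist','spoon_a_mid',m,d,4,25);shape('wrist','socket_mid',m,d,30,60)
E
```

```text
[453.07441536 -37.49411731 291.89605372] [-3.14102138e+00 -1.91358365e-04  3.71982607e-03] 4.0
spoon_a_mid 0.86 [236, 115] [512.1  -9.6  10. ] [512. -10.  14.]
spoon_a_bowl 0.82 [238, 57] [591.9 -12.9  10. ] [593. -12.   1.]
spoon_a_bowl 0.32 [232, 165] [436.8  -2.1  10. ] [436.  -2.   7.]
spoon_a_end 0.61 [232, 166] [435.9  -2.6  10. ] [435.  -2.   7.]
socket_mid 0.77 [173, 105] [526.1  79.3  22. ] [526.  73.  45.]
socket_mid 0.5 [234, 167] [436.9  -6.3  22. ] [434.  -5.   7.]
spoon_a_mid 0.74 1253 rect [510.9 -10.8] [ 38.3 158.5] 89.9 z [ 5.2 11.1 15. ]
socket_mid 0.59 722 rect [525.3  78.8] [37.9 39. ] 67.6 z [36.2 44.6 46.5]
```

View pics/w2.png

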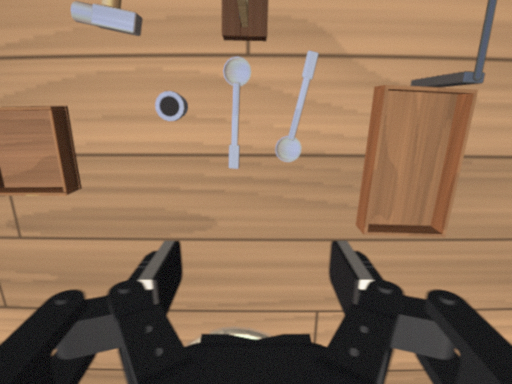

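The wrist picture has everything in it: spoon a at (236,115), spoon b at (298,105), the socket at (171,106), and the long bin at columns 358–475. I'll measure spoon axes and bin rims by colour and depth.

```bash
python3 - <<'E'
from h import *
im=cv2.imread('pics/w2.png')[:,:,::-1].astype(int); d=np.load('w2_d.npy'); m=cam('wrist')
V,U=np.mgrid[0:240,0:512]
K=np.array([[m['fx'],0,m['cx']],[0,m['fy'],m['cy']],[0,0,1.]])
p=cv2.undistortPoints(np.stack([U.ravel(),V.ravel()],1).astype(float)[:,None],K,np.float64([m['k1'],0,0,0]))[:,0]
P=(np.c_[p,np.ones(len(p))]*d[:240].ravel()[:,None]-m['t'])@m['R']; P=P.reshape(240,512,3); P[d[:240]==0]=np.nan
grey=(abs(im[:240,:,0]-im[:240,:,2])<30)
n,l,st,c=cv2.connectedComponentsWithStats(grey.astype(np.uint8))
for i in range(1,n):
    if st[i,4]<100: continue
    Q=P[l==i]; Q=Q[np.isfinite(Q[:,0])]
    if len(Q)<50: continue
    b=cv2.minAreaRect(Q[:,:2].astype(np.float32)); print(st[i],'rect',np.round(b[0],1),np.round(b[1],1),round(b[2],1),'z',np.nanpercentile(Q[:,2],[2,50,98]).round(1))
    if st[i,0]in range(215,315):
        for o in r.place_of('spoon_b_mid','wrist')[:3]: pass
        a=Q[:,:2]-Q[:,:2].mean(0); w=np.linalg.svd(a,full_matrices=False)[2][0]; w*=np.sign(w[0]); s=Q[:,:2]@w
        pl=[np.median(Q[abs(s-np.median([s.min(),s.max()])-k)<6],axis=0).round(1) for k in(-74,-40,0,40,74)]; print('  along',pl, np.degrees(np.arctan2(w[1],w[0])))
for nm,(x0,x1,y0,y1) in dict(long=(320,600,-360,-180),square=(350,560,230,420),rack=(560,720,-80,60)).items():
    z=P[...,2]; zl=(33,46) if nm!='rack' else (24,36)
    k=(P[...,0]>x0)&(P[...,0]<x1)&(P[...,1]>y0)&(P[...,1]<y1)&(z>zl[0])&(z<zl[1]); Q=P[k]
    if len(Q)<20: print(nm,len(Q)); continue
    b=cv2.minAreaRect(Q[:,:2].astype(np.float32)); print(nm,len(Q),np.round(b[0],1),np.round(b[1],1),round(b[2],1),Q[:,:2].min(0),Q[:,:2].max(0))
z=P[...,2]
k=(z>110)&(z<140)&(P[...,1]<-200); Q=P[k]; print('hook',len(Q),Q.min(0),Q.max(0)); 
for x in range(540,680,10):
    q=Q[abs(Q[:,0]-x)<5]
    if len(q): print(x,len(q),np.median(q,axis=0).round(1))
k=(z>60)&(z<150)&(P[...,1]>-100)&(P[...,1]<60); Q=P[k]; print('tag',len(Q)); print(Q.min(0),Q.max(0)) if len(Q) else 0
E
```

```text
[ 411    0   86   87 1326] rect [ 605.8 -324.4] [ 88.7 133.9] 13.4 z [ 15.2 123.1 130.5]
[ 70   2  72  33 899] rect [644.7 160.5] [88.4 30.9] 76.9 z [ 8.7 24.8 27.6]
[ 275   51   44  111 1033] rect [ 522.8 -100.1] [ 39.1 160. ] 81.0 z [ 0.9 10.8 14.8]
  along [array([450.9, -86.9,   9.5]), array([481.9, -95.8,  13.1]), array([ 522.4, -105. ,   13.8]), array([ 563.4, -114.9,   12.4]), array([ 594.8, -121.4,    7.3])] -14.151822110166519
[ 223   56   28  113 1066] rect [513.1 -14.2] [ 38.4 162.9] 89.6 z [ 0.8 10.8 14.6]
  along [array([438.8,  -6.8,   7.6]), array([471.6, -10.7,  12.6]), array([512.4, -12.9,  13.6]), array([555.5, -15.1,  12.2]), array([585.5, -14.2,  10.4])] -2.2098487253589982
[155  91  33  30 618] rect [526.8  82.3] [41.8 51.6] 3.7 z [ 8.4 44.4 46.4]
long 2578 [ 447.  -277.1] [132.6 232.9] 88.1 [ 330.43556783 -346.17497642] [ 563.72420092 -207.55610361]
square 955 [462.3 296.3] [129.5 109.2] 0.2 [397.45047619 241.48240037] [527.2028377  350.63942101]
rack 1473 [636.7 -26.5] [60.7 43.6] 89.3 [614.52962123 -56.69337772] [658.14191155   4.035497  ]
hook 947 [ 550.84224654 -292.94011169  110.10269731] [ 632.89619398 -267.97373468  131.64422044]
550 103 [ 553.2 -279.8  121. ]
560 225 [ 559.3 -276.8  122. ]
570 87 [ 570.1 -279.3  128.7]
580 90 [ 580.2 -279.9  128.6]
590 88 [ 590.  -280.4  128.3]
600 97 [ 600.3 -280.7  128.4]
610 92 [ 610.1 -280.6  128.4]
620 98 [ 620.1 -281.4  128.6]
630 67 [ 628.6 -281.3  128.7]
tag 161
[627.20090532 -30.69324694  60.72303354] [641.11767169 -22.35244739 128.6298092 ]
```

{"op": "move_arm", "data": {"increments": [{"tx": 3,"ty": -1.3,"tz": 2,"rx": 0,"ry": 0,"rz": 2,"gripper": 0},{"tx": 2.9,"ty": -1,"tz": 4,"rx": 0,"ry": 0,"rz": 0,"gripper": 0},{"tx": 0,"ty": 0,"tz": 4,"rx": 0,"ry": 0,"rz": 0,"gripper": -0.2},{"tx": 0,"ty": 0,"tz": 4,"rx": 0,"ry": 0,"rz": 0,"gripper": -0.2},{"tx": 0,"ty": 0,"tz": 4,"rx": 0,"ry": 0,"rz": 0,"gripper": -0.2},{"tx": 0,"ty": 0,"tz": 4,"rx": 0,"ry": 0,"rz": 0,"gripper": -0.2},{"tx": 0,"ty": 0,"tz": 3,"rx": 0,"ry": 0,"rz": 0,"gripper": -0.2},{"tx": 0,"ty": 0,"tz": 0,"rx": 0,"ry": 0,"rz": 0,"gripper": -0.2},{"tx": 0,"ty": 0,"tz": 0,"rx": 0,"ry": 0,"rz": 0,"gripper": -0.2}]}}

```text
clock: 5.4
eef_pos: [512.3, -17.9, 42.4]
tcp_rot: [3.142, 0.001, -0.035]
contact_force: [1.0, -0.6, 0.5]
opening: 0.399
```

```bash
python3 - <<'E'
from h import *
s=r.sense();print(s['eef_pos'],s['tcp_rot'],s['clock'],s['opening'])
m,im,d=look('wrist',[('spoon_a_mid',10),('spoon_a_bowl',10)],'w3')
E
```

```text
[512.27687598 -17.89324326  42.35942713] [ 3.14157673e+00  8.88951314e-04 -3.46086206e-02] 5.4 0.39926783460422577
spoon_a_mid 0.98 [242, 208] [512.8  -9.   10. ] [514.  -9.  13.]
spoon_a_bowl 0.78 [242, 94] [592.  -12.6  10. ] [592. -12.  -1.]
```

View pics/w3.png

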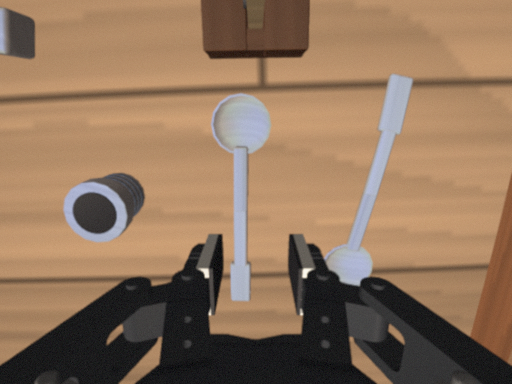

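The picture shows spoon a at column 241 between the jaws, which are centred at about column 255. It needs about 7 mm toward +y.

{"op": "move_arm", "data": {"increments": [{"tx": 0,"ty": -0.7,"tz": 0,"rx": 0,"ry": 0,"rz": 0,"gripper": -0.2},{"tx": 0,"ty": 0,"tz": 2,"rx": 0,"ry": 0,"rz": 0,"gripper": -0.2},{"tx": 0,"ty": 0,"tz": 1.9,"rx": 0,"ry": 0,"rz": 0,"gripper": -0.2},{"tx": 0,"ty": 0,"tz": 0,"rx": 0,"ry": 0,"rz": 0,"gripper": -1},{"tx": 0,"ty": 0,"tz": 0,"rx": 0,"ry": 0,"rz": 0,"gripper": -1},{"tx": 0,"ty": 0,"tz": 0,"rx": 0,"ry": 0,"rz": 0,"gripper": -1},{"tx": 0,"ty": 0,"tz": 0,"rx": 0,"ry": 0,"rz": 0,"gripper": -1},{"tx": 0,"ty": 0,"tz": 0,"rx": 0,"ry": 0,"rz": 0,"gripper": -1},{"tx": 0,"ty": 0,"tz": -2,"rx": 0,"ry": 0,"rz": 0,"gripper": -1},{"tx": 0,"ty": 0,"tz": -3,"rx": 0,"ry": 0,"rz": 0,"gripper": -1},{"tx": 0,"ty": 0,"tz": -3,"rx": 0,"ry": 0,"rz": 0,"gripper": -1},{"tx": 0,"ty": 0,"tz": 0,"rx": 0,"ry": 0,"rz": 0,"gripper": -1}]}}

```text
clock: 6.75
eef_pos: [515.3, -10.8, 87.0]
tcp_rot: [-3.142, -0.007, -0.034]
contact_force: [0.5, -0.6, 0.1]
opening: 0.0
```

```bash
python3 - <<'E'
from h import *
s=r.sense();print(s['eef_pos'],s['tcp_rot'],s['clock'],s['opening'],s['contact_force'])
m,im,d=look('wrist',[('spoon_a_mid',85),('spoon_a_bowl',85)],'w4')
E
```

```text
[515.31669566 -10.80339087  86.95565538] [-3.14151858 -0.00666516 -0.03440652] 6.75 0.00024963058451710093 [ 0.46124704 -0.62326263  0.10315075]
spoon_a_mid 0.96 [250, 194] [535.5  -9.   85. ] [515.  -7.  15.]
spoon_a_bowl 0.94 [253, 104] [588.  -12.8  85. ] [589. -12.  11.]
```

{"op": "move_arm", "data": {"increments": [{"tx": 0,"ty": 0,"tz": 0,"rx": 0,"ry": 0,"rz": 0,"gripper": -0.4},{"tx": 0,"ty": 0,"tz": 0,"rx": 0,"ry": 0,"rz": 0,"gripper": -0.4},{"tx": 0,"ty": 0,"tz": 0,"rx": 0,"ry": 0,"rz": 0,"gripper": -0.4}]}}

```text
clock: 7.2
eef_pos: [512.0, -10.7, 82.4]
tcp_rot: [3.142, 0.001, -0.034]
contact_force: [-0.4, 0.8, -0.0]
opening: 0.302
```

```bash
python3 - <<'E'
from h import *
s=r.sense();print(s['eef_pos'],s['tcp_rot'],s['clock'],s['opening'],s['contact_force'],s['qvel'])
m,im,d=look('wrist',[('spoon_a_mid',10),('spoon_a_bowl',10),('spoon_a_end',10)],'w5')
E
```

```text
[511.97638916 -10.6901585   82.38212261] [ 3.14158878e+00  1.37644676e-03 -3.43300395e-02] 7.2 0.30167552740577713 [-0.41028452  0.84034601 -0.02508221] [ 0.00074491 -0.00225619 -0.00293988 -0.00020423  0.00264001  0.00132693]
spoon_a_mid 0.97 [254, 195] [510.3  -9.7  10. ] [511. -10.  13.]
spoon_a_bowl 0.75 [255, 102] [586.6 -13.4  10. ] [587. -13.   8.]
spoon_a_bowl 0.61 [264, 0] [657.9 -22.3  10. ] [628. -19. 110.]
spoon_a_end 0.97 [250, 274] [433.2  -3.8  10. ] [431.  -4.   6.]
```

View pics/w5.png

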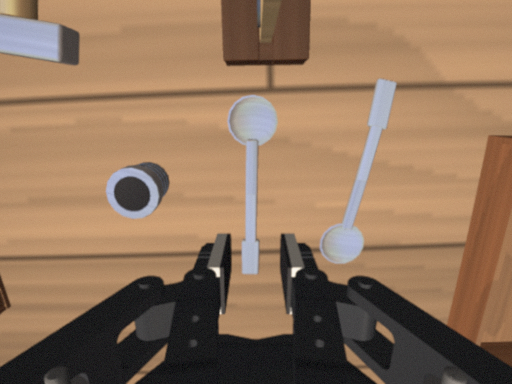

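The picture shows the spoon centred between the jaws and still on the bench, so the first grasp missed. I'll descend again and check the height before closing.

{"op": "move_arm", "data": {"increments": [{"tx": 0,"ty": 0,"tz": 3,"rx": 0,"ry": 0,"rz": 0,"gripper": -0.4},{"tx": 0,"ty": 0,"tz": 3,"rx": 0,"ry": 0,"rz": 0,"gripper": -0.4},{"tx": 0,"ty": 0,"tz": 1.9,"rx": 0,"ry": 0,"rz": 0,"gripper": -0.4},{"tx": 0,"ty": 0,"tz": 0,"rx": 0,"ry": 0,"rz": 0,"gripper": -0.4},{"tx": 0,"ty": 0,"tz": 0,"rx": 0,"ry": 0,"rz": 0,"gripper": -0.4}]}}

```text
clock: 7.9
eef_pos: [512.5, -10.7, 4.3]
tcp_rot: [3.142, 0.001, -0.034]
contact_force: [0.5, 0.1, -0.7]
opening: 0.298
```

{"op": "move_arm", "data": {"increments": [{"tx": 0,"ty": 0,"tz": 0,"rx": 0,"ry": 0,"rz": 0,"gripper": -1},{"tx": 0,"ty": 0,"tz": 0,"rx": 0,"ry": 0,"rz": 0,"gripper": -1},{"tx": 0,"ty": 0,"tz": 0,"rx": 0,"ry": 0,"rz": 0,"gripper": -1},{"tx": 0,"ty": 0,"tz": 0,"rx": 0,"ry": 0,"rz": 0,"gripper": -1}]}}

```text
clock: 8.3
eef_pos: [512.8, -10.7, 4.7]
tcp_rot: [-3.142, -0.001, -0.034]
contact_force: [0.4, 0.7, -0.1]
opening: -0.0
```

```bash
python3 - <<'E'
from h import *
s=r.sense();print(s['opening'],s['joint_efforts'])
m,im,d=look('wrist',[('spoon_a_mid',10),('spoon_a_bowl',10),('spoon_a_end',10)],'w6')
save('w6c',cv2.resize(im[90:384,130:390],(520,588),interpolation=cv2.INTER_CUBIC))
E
```

```text
-0.00030966514641319806 [ 1.33528056e-04 -5.47180438e+01 -2.07241935e+01  1.42146750e-04
 -4.09005792e-03  5.19624416e-05]
spoon_a_mid 0.73 [250, 232] [510.9  -8.3  10. ] [512.  -8.  13.]
spoon_a_bowl 0.62 [250, 94] [590.5 -11.4  10. ] [590. -11.  13.]
spoon_a_end 0.65 [250, 333] [436.5  -4.9  10. ] [502.  -9.  84.]
spoon_a_end 0.58 [252, 99] [588.4 -12.2  10. ] [588. -12.  11.]
```

View pics/w6c.png

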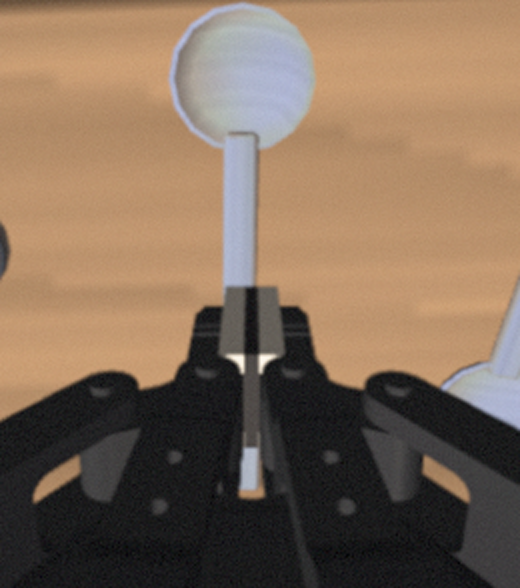

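The picture shows the pads shut and the bar seeming to pass underneath. I'll check where the tips really are.

```bash
python3 - <<'E'
from h import *
m=r.camera_model('wrist'); H=np.linalg.inv(np.array(m['hand_eye'])); d=np.load('w6_d.npy')
for z in(0,-5,-10,-19,-30):
    c=(H@[0,0,z,1])[:3]; a=c[:2]/c[2]; a=a*(1+m['k1']*(a@a)); print(z,(m['fx']*a[0]+m['cx']).round(),(m['fy']*a[1]+m['cy']).round(),c[2].round(1))
HE=np.array(m['hand_eye'])
for u in(240,247,255,263,270):
  print(u)
  for v in range(220,300,6):
    q=HE@np.append(ray(m,u,v)*d[v,u],1); print('  ',v,q[:3].round(1))
E
```

```text
0 254.0 226.0 185.9
-5 254.0 229.0 181.1
-10 254.0 232.0 176.3
-19 254.0 239.0 167.6
-30 254.0 248.0 157.1
240
   220 [ 2.2 -9.1  4.5]
   226 [-1.9 -9.1  4.5]
   232 [-5.9 -9.2  4.2]
   238 [-10.5  -9.3   4.9]
   244 [  6.   -7.  -37.8]
   250 [  6.5  -6.6 -45.2]
   256 [  5.7  -6.4 -49.7]
   262 [ 10.2  -5.7 -63.1]
   268 [ 11.4  -5.3 -69.9]
   274 [ 12.1  -5.1 -75.5]
   280 [ 11.1  -5.  -77.9]
   286 [ 11.1  -4.8 -81.6]
   292 [ 11.5  -4.6 -85.8]
   298 [ 11.6  -4.4 -89.2]
247
   220 [ 7.2 -4.3 -8.4]
   226 [ 3.8 -4.3 -9.3]
   232 [  0.3  -4.3 -10. ]
   238 [ 10.2  -3.4 -39.8]
   244 [ 10.3  -3.2 -46.6]
   250 [ 10.3  -3.1 -52.7]
   256 [ 10.1  -3.  -57.8]
   262 [ 10.3  -2.8 -63.3]
   268 [ 10.   -2.7 -67.6]
   274 [ 10.7  -2.5 -73.2]
   280 [ 11.1  -2.4 -77.8]
   286 [ 12.   -2.3 -82.9]
   292 [ 11.3  -2.2 -85.4]
   298 [  8.8  -2.2 -85.3]
255
   220 [ 7.8  0.4 -9.8]
   226 [ 3.4  0.4 -8.3]
   232 [-0.3  0.4 -8.6]
   238 [ 10.4   0.5 -40.3]
   244 [ 10.1   0.5 -46.2]
   250 [ 10.3   0.5 -52.6]
   256 [ 10.3   0.5 -58.2]
   262 [ 10.4   0.5 -63.4]
   268 [ 10.1   0.5 -67.7]
   274
[... 168 characters left out ...]
5.6  4.5]
   232 [-5.8  5.6  3.9]
   238 [ 11.    4.3 -41.5]
   244 [ 10.1   4.2 -46.2]
   250 [  9.7   4.1 -51.5]
   256 [ 10.3   3.9 -58.2]
   262 [ 10.2   3.8 -63.1]
   268 [ 10.    3.7 -67.5]
   274 [ 11.    3.5 -73.5]
   280 [ 11.1   3.4 -77.9]
   286 [ 12.    3.3 -82.9]
   292 [  9.4   3.3 -82.8]
   298 [  2.6   3.5 -76.7]
270
   220 [2.4 9.9 3.9]
   226 [-1.6 10.   3.8]
   232 [-5.7 10.   3.6]
   238 [-10.3  10.2   4.4]
   244 [  6.    7.9 -37.7]
   250 [ 10.2   7.1 -52.4]
   256 [  9.9   6.9 -57.5]
   262 [ 10.3   6.6 -63.3]
   268 [ 11.1   6.3 -69.3]
   274 [ 11.1   6.1 -73.7]
   280 [ 11.    5.9 -77.6]
   286 [ 11.    5.8 -81.5]
   292 [ 11.4   5.6 -85.6]
   298 [ 11.9   5.4 -89.7]
```

The depth shows the bar's top 9 mm behind the TCP and directly under the fingers. The finger tips appear to end about 37 mm behind the nominal TCP, so I'll open and go down in small steps while watching the force.

{"op": "move_arm", "data": {"increments": [{"tx": 0,"ty": 0,"tz": 0,"rx": 0,"ry": 0,"rz": 0,"gripper": -0.4},{"tx": 0,"ty": 0,"tz": 0,"rx": 0,"ry": 0,"rz": 0,"gripper": -0.4},{"tx": 0,"ty": 0,"tz": 0.3,"rx": 0,"ry": 0,"rz": 0,"gripper": -0.4},{"tx": 0,"ty": 0,"tz": 0.3,"rx": 0,"ry": 0,"rz": 0,"gripper": -0.4},{"tx": 0,"ty": 0,"tz": 0,"rx": 0,"ry": 0,"rz": 0,"gripper": -0.4},{"tx": 0,"ty": 0,"tz": 0,"rx": 0,"ry": 0,"rz": 0,"gripper": -0.4}]}}

```text
clock: 9.1
eef_pos: [512.3, -10.7, -2.1]
tcp_rot: [-3.142, 0.0, -0.034]
contact_force: [-0.4, -0.5, 0.5]
opening: 0.295
```

```bash
python3 - <<'E'
from h import *
s=r.sense();print(s['eef_pos'],s['contact_force'])
m=r.camera_model('wrist'); HE=np.array(m['hand_eye']); im,d=r.grab_frame('wrist')
V,U=np.mgrid[200:384,130:390]
K=np.array([[m['fx'],0,m['cx']],[0,m['fy'],m['cy']],[0,0,1.]])
p=cv2.undistortPoints(np.stack([U.ravel(),V.ravel()],1).astype(float)[:,None],K,np.float64([m['k1'],0,0,0]))[:,0]
P=np.c_[p,np.ones(len(p))]*d[200:384,130:390].ravel()[:,None]; P=P@HE[:3,:3].T+HE[:3,3]
k=(abs(P[:,1])<60)&(P[:,2]<-16)&(P[:,0]>-15)&(P[:,0]<20); Q=P[k]
for y in range(-40,41,4):
    q=Q[abs(Q[:,1]-y)<2]
    if len(q): i=q[:,2].argmax(); print(y,q[i].round(1), len(q))
E
```

```text
[512.297446   -10.67287568  -2.11007184] [-0.36655112 -0.50041714  0.51249013]
-40 [ 10.9 -39.  -74.4] 904
-36 [  6.2 -34.1 -73.1] 1280
-32 [  6.  -30.5 -72.1] 849
-28 [  6.1 -28.8 -70.9] 316
-24 [  5.7 -23.1 -36.2] 739
-20 [ 10.2 -18.6 -35.1] 1513
-16 [  9.8 -17.7 -34.3] 2069
-12 [  2.1 -12.2 -29.8] 2263
-8 [ -1.4  -6.4 -16. ] 1107
-4 [ 17.3  -5.1 -16. ] 969
0 [-10.3   1.  -16. ] 908
4 [   8.6    5.9 -102.8] 733
8 [   7.9    7.5 -102. ] 940
12 [ -1.3  13.7 -29.9] 1755
16 [ 10.   14.  -34.5] 2281
20 [  9.8  19.6 -34.2] 1801
24 [  5.9  23.  -36.5] 898
28 [  5.7  26.2 -38.3] 333
32 [  6.1  30.2 -70.9] 666
36 [  5.7  34.6 -72.3] 1194
40 [ 10.5  39.9 -73.7] 1440
```

The nominal TCP is at z = -2 mm with no contact, which confirms the fingers are about 33 mm shorter than stated. I'll keep lowering carefully.

{"op": "move_arm", "data": {"increments": [{"tx": 0,"ty": 0,"tz": 1,"rx": 0,"ry": 0,"rz": 0,"gripper": -0.4},{"tx": 0,"ty": 0,"tz": 1,"rx": 0,"ry": 0,"rz": 0,"gripper": -0.4},{"tx": 0,"ty": 0,"tz": 0,"rx": 0,"ry": 0,"rz": 0,"gripper": -0.4},{"tx": 0,"ty": 0,"tz": 0,"rx": 0,"ry": 0,"rz": 0,"gripper": -0.4}]}}

```text
clock: 9.55
eef_pos: [511.9, -10.7, -22.5]
tcp_rot: [3.142, 0.001, -0.034]
contact_force: [-0.0, -0.4, 0.3]
opening: 0.302
```

{"op": "move_arm", "data": {"increments": [{"tx": 0,"ty": 0,"tz": 0.4,"rx": 0,"ry": 0,"rz": 0,"gripper": -0.4},{"tx": 0,"ty": 0,"tz": 0,"rx": 0,"ry": 0,"rz": 0,"gripper": -0.4},{"tx": 0,"ty": 0,"tz": 0,"rx": 0,"ry": 0,"rz": 0,"gripper": -0.4}]}}

```text
clock: 9.85
eef_pos: [512.5, -10.7, -25.9]
tcp_rot: [-3.142, -0.0, -0.034]
contact_force: [-0.2, -0.1, 0.7]
opening: 0.302
```

{"op": "move_arm", "data": {"increments": [{"tx": 0,"ty": 0,"tz": 0.3,"rx": 0,"ry": 0,"rz": 0,"gripper": -0.4},{"tx": 0,"ty": 0,"tz": 0,"rx": 0,"ry": 0,"rz": 0,"gripper": -0.4},{"tx": 0,"ty": 0,"tz": 0,"rx": 0,"ry": 0,"rz": 0,"gripper": -0.4}]}}

```text
clock: 10.15
eef_pos: [512.4, -10.7, -28.9]
tcp_rot: [3.142, 0.0, -0.034]
contact_force: [-1.3, -1.1, 0.1]
opening: 0.301
```

{"op": "move_arm", "data": {"increments": [{"tx": 0,"ty": 0,"tz": 0,"rx": 0,"ry": 0,"rz": 0,"gripper": -0.7},{"tx": 0,"ty": 0,"tz": 0,"rx": 0,"ry": 0,"rz": 0,"gripper": -1},{"tx": 0,"ty": 0,"tz": 0,"rx": 0,"ry": 0,"rz": 0,"gripper": -1},{"tx": 0,"ty": 0,"tz": 0,"rx": 0,"ry": 0,"rz": 0,"gripper": -1}]}}

```text
clock: 10.55
eef_pos: [512.5, -10.7, -28.8]
tcp_rot: [-3.142, -0.0, -0.034]
contact_force: [-0.6, 1.2, 2.3]
opening: 0.105
```

Gripped, with opening 0.105 (about 10 mm). Lifting.

{"op": "move_arm", "data": {"increments": [{"tx": 0,"ty": 0,"tz": -1,"rx": 0,"ry": 0,"rz": 0,"gripper": -1},{"tx": 0,"ty": 0,"tz": -2,"rx": 0,"ry": 0,"rz": 0,"gripper": -1},{"tx": 0,"ty": 0,"tz": -1.5,"rx": 0,"ry": 0,"rz": 0,"gripper": -1},{"tx": 0,"ty": 0,"tz": 0,"rx": 0,"ry": 0,"rz": 0,"gripper": -1}], "squeeze": 60}}

```text
clock: 10.95
eef_pos: [514.0, -10.8, 18.2]
tcp_rot: [-3.142, -0.004, -0.034]
contact_force: [0.1, -0.5, -0.9]
opening: 0.094
```

```bash
python3 - <<'E'
from h import *
s=r.sense();print(s['eef_pos'],s['contact_force'],s['opening'])
m,im,d=look('wrist',[('spoon_a_mid',55),('spoon_a_bowl',55),('spoon_a_end',55)],'w7')
save('w7c',np.hstack([im[:, 100:420]]))
E
```

```text
[514.02840407 -10.77881323  18.17993395] [ 0.08225662 -0.52493393 -0.85308643] 0.09407645900027156
spoon_a_mid 0.7 [254, 259] [510.8 -10.7  55. ] [514. -11.  61.]
spoon_a_bowl 0.75 [254, 92] [591.6 -13.7  55. ] [591. -14.  60.]
spoon_a_end 0.44 [256, 93] [590.9 -14.1  55. ] [591. -14.  58.]
```

{"op": "move_arm", "data": {"increments": [{"tx": 0,"ty": 0,"tz": -3,"rx": 0,"ry": 0,"rz": 0,"gripper": -1},{"tx": -1,"ty": 3,"tz": 0,"rx": 0,"ry": 0,"rz": 0,"gripper": -1},{"tx": -1,"ty": 3,"tz": 0,"rx": 0,"ry": 0,"rz": 0,"gripper": -1},{"tx": -1,"ty": 3,"tz": 0,"rx": 0,"ry": 0,"rz": 0,"gripper": -1},{"tx": -1,"ty": 3,"tz": 0,"rx": 0,"ry": 0,"rz": 0,"gripper": -1},{"tx": -1,"ty": 3,"tz": 0,"rx": 0,"ry": 0,"rz": 0,"gripper": -1},{"tx": -1,"ty": 3,"tz": 0,"rx": 0,"ry": 0,"rz": 0,"gripper": -1},{"tx": 0,"ty": 3,"tz": 0,"rx": 0,"ry": 0,"rz": 0,"gripper": -1},{"tx": 0,"ty": 3,"tz": 0,"rx": 0,"ry": 0,"rz": 0,"gripper": -1},{"tx": 0,"ty": 0,"tz": 0,"rx": 0,"ry": 0,"rz": 0,"gripper": -1},{"tx": 0,"ty": 0,"tz": 0,"rx": 0,"ry": 0,"rz": 0,"gripper": -1}]}}

```text
clock: 12.25
eef_pos: [443.5, -248.4, 45.3]
tcp_rot: [-3.141, 0.001, -0.036]
contact_force: [0.1, 0.4, -0.6]
opening: 0.091
```

```bash
cat >> h.py <<'E'
def cloud(n,im=None,d=None):
    m=cam(n)
    if d is None: im,d=r.grab_frame(n)
    V,U=np.mgrid[0:384,0:512]
    K=np.array([[m['fx'],0,m['cx']],[0,m['fy'],m['cy']],[0,0,1.]])
    p=cv2.undistortPoints(np.stack([U.ravel(),V.ravel()],1).astype(float)[:,None],K,np.float64([m['k1'],0,0,0]))[:,0]
    P=((np.c_[p,np.ones(len(p))]*d.ravel()[:,None]-m['t'])@m['R']).reshape(384,512,3); P[d==0]=np.nan
    return im,P
E
python3 - <<'E'
from h import *
s=r.sense();print(s['eef_pos'],s['tcp_rot'],s['opening'])
m,im,d=look('wrist',[('spoon_a_mid',84),('spoon_a_bowl',84),('long_bin',0),('hook_seat',125),('hook_post',125)],'w8')
im,P=cloud('wrist',im,d); z=P[...,2]
k=(z>33)&(z<46)&(P[...,0]>320)&(P[...,0]<600)&(P[...,1]>-360)&(P[...,1]<-190); Q=P[k]; print(len(Q),np.nanmin(Q,0),np.nanmax(Q,0))
for y0,y1 in((-240,-190),(-360,-310)):
  for x in (400,450,480,500,520,540):
    q=Q[(abs(Q[:,0]-x)<10)&(Q[:,1]>y0)&(Q[:,1]<y1)]
    if len(q)>5: print(x,np.percentile(q[:,1],[3,97]).round(1))
for y in(-320,-300,-250,-230):
    q=Q[(abs(Q[:,1]-y)<8)&(Q[:,0]>520)]
    if len(q)>5: print('end',y,np.percentile(q[:,0],[3,97]).round(1))
k=(z>118)&(z<145)&(P[...,1]<-220)&(P[...,1]>-340)&(P[...,0]>540); Q=P[k]
for x in range(545,660,8):
    q=Q[abs(Q[:,0]-x)<4]
    if len(q)>5: print('hook',x,len(q),np.percentile(q[:,1],[3,50,97]).round(1),np.percentile(q[:,2],[50,97]).round(1))
E
```

```text
[ 443.48867903 -248.44682256   45.29109191] [-3.14066341e+00  1.47337792e-03 -3.60136228e-02] 0.09091253874504658
spoon_a_mid 0.94 [252, 257] [ 443.1 -247.6   84. ] [ 445. -248.   88.]
spoon_a_bowl 0.95 [255, 90] [ 521.6 -251.7   84. ] [ 522. -252.   86.]
long_bin 0.97 [290, 203] [ 442.3 -276.1    0. ] [ 444. -275.    6.]
9273 [ 344.94773606 -341.7490528    33.0012046 ] [ 563.27989124 -206.93548967   45.9358895 ]
400 [-212.3 -207.3]
450 [-213.7 -208.6]
480 [-214.6 -209.5]
500 [-215.  -209.9]
520 [-215.6 -210.4]
540 [-237.5 -210.9]
400 [-337.  -331.8]
450 [-338.5 -333. ]
480 [-339.  -333.9]
500 [-339.6 -334.3]
520 [-340.3 -334.8]
540 [-340.6 -312. ]
end -320 [546.9 552.2]
end -300 [547.3 552.3]
end -250 [548.8 554.1]
end -230 [549.4 554.5]
```

Bin centre is at (443.3, -273.4) and the spoon sits +25 mm across it. Lowering and releasing.

{"op": "move_arm", "data": {"increments": [{"tx": 0,"ty": 0,"tz": 2,"rx": 0,"ry": 0,"rz": 0,"gripper": -1},{"tx": 0,"ty": 0,"tz": 2,"rx": 0,"ry": 0,"rz": 0,"gripper": -1},{"tx": 0,"ty": 0,"tz": 1.8,"rx": 0,"ry": 0,"rz": 0,"gripper": -1},{"tx": 0,"ty": 0,"tz": 0.5,"rx": 0,"ry": 0,"rz": 0,"gripper": -1},{"tx": 0,"ty": 0,"tz": 0.5,"rx": 0,"ry": 0,"rz": 0,"gripper": -1},{"tx": 0,"ty": 0,"tz": 0,"rx": 0,"ry": 0,"rz": 0,"gripper": -1},{"tx": 0,"ty": 0,"tz": 0,"rx": 0,"ry": 0,"rz": 0,"gripper": -1}]}}

```text
clock: 13.25
eef_pos: [444.7, -248.6, -21.3]
tcp_rot: [3.141, -0.001, -0.034]
contact_force: [0.4, 0.8, -0.1]
opening: 0.092
```

{"op": "move_arm", "data": {"increments": [{"tx": 0,"ty": 0,"tz": 0,"rx": 0,"ry": 0,"rz": 0,"gripper": -0.6},{"tx": 0,"ty": 0,"tz": 0,"rx": 0,"ry": 0,"rz": 0,"gripper": -0.4},{"tx": 0,"ty": 0,"tz": 0,"rx": 0,"ry": 0,"rz": 0,"gripper": -0.4},{"tx": 0,"ty": 0,"tz": -2,"rx": 0,"ry": 0,"rz": 0,"gripper": -0.4},{"tx": 0,"ty": 0,"tz": -4,"rx": 0,"ry": 0,"rz": 0,"gripper": -0.4},{"tx": 0,"ty": 0,"tz": -4,"rx": 0,"ry": 0,"rz": 0,"gripper": -0.4},{"tx": 0,"ty": 0,"tz": 0,"rx": 0,"ry": 0,"rz": 0,"gripper": -0.4}]}}

```text
clock: 13.95
eef_pos: [447.4, -250.3, 83.0]
tcp_rot: [3.138, -0.007, -0.034]
contact_force: [0.7, 0.2, 0.1]
opening: 0.302
```

{"op": "move_arm", "data": {"increments": [{"tx": 1.8,"ty": -3.7,"tz": 0,"rx": 0,"ry": 0,"rz": 0,"gripper": -0.4},{"tx": 1.8,"ty": -3.7,"tz": 0,"rx": 0,"ry": 0,"rz": 0,"gripper": -0.4},{"tx": 1.9,"ty": -3.7,"tz": 0,"rx": 0,"ry": 0,"rz": 0,"gripper": -0.4},{"tx": 1.8,"ty": -3.7,"tz": 0,"rx": 0,"ry": 0,"rz": 0,"gripper": -0.4},{"tx": 0,"ty": 0,"tz": 2,"rx": 0,"ry": 0,"rz": 5.5,"gripper": -0.4},{"tx": 0,"ty": 0,"tz": 3,"rx": 0,"ry": 0,"rz": 5.5,"gripper": -0.4},{"tx": 0,"ty": 0,"tz": 0,"rx": 0,"ry": 0,"rz": 0,"gripper": -0.4},{"tx": 0,"ty": 0,"tz": 0,"rx": 0,"ry": 0,"rz": 0,"gripper": -0.4},{"tx": 0,"ty": 0,"tz": 0,"rx": 0,"ry": 0,"rz": 0,"gripper": -0.4}]}}

```text
clock: 14.85
eef_pos: [522.9, -103.5, 29.1]
tcp_rot: [-3.142, -0.001, -0.225]
contact_force: [0.4, 0.2, 0.5]
opening: 0.299
```

```bash
cat >> h.py <<'E'
def rel(P):
    s=r.sense(); return Ro.from_euler('xyz',s['tcp_rot']).as_matrix().T@(np.array(P,float)-s['eef_pos'])/10
E
python3 - <<'E'
from h import *
s=r.sense();print(s['eef_pos'],s['tcp_rot'],s['opening'])
m,im,d=look('wrist',[('spoon_b_mid',10),('spoon_b_bowl',10),('spoon_b_end',10)],'w9')
im,P=cloud('wrist',im,d)
k=(abs(P[...,2]-13)<3)&(abs(im[...,0].astype(int)-im[...,2])<30)&(abs(P[...,1]+105)<60)
for x in range(500,600,10):
    q=P[k&(abs(P[...,0]-x)<3)]
    if len(q): print(x,np.percentile(q[:,1],[3,50,97]).round(1),rel(np.median(q,0)).round(2))
E
```

```text
[ 522.85793135 -103.48499393   29.06116606] [-3.14154396e+00 -1.08512450e-03 -2.24760571e-01] 0.2990110401746102
spoon_b_mid 0.77 [252, 217] [ 522.1 -101.6   10. ] [ 524. -102.   15.]
spoon_b_bowl 0.72 [252, 315] [444.2 -83.4  10. ] [445. -84.  11.]
spoon_b_end 0.57 [253, 93] [ 600.4 -120.7   10. ] [ 601. -121.   -0.]
500 [-100.1  -96.   -90.6] [-2.38 -0.22  1.54]
510 [-102.8  -98.5  -93.2] [-1.38 -0.19  1.53]
520 [-104.9 -101.   -95.5] [-0.35 -0.18  1.52]
530 [-107.3 -104.8  -97.8] [ 0.69 -0.03  1.55]
540 [-109.6 -106.8 -100.2] [ 1.75 -0.06  1.56]
550 [-111.8 -109.2 -102.6] [ 2.76 -0.05  1.6 ]
560 [-114.6 -111.2 -105.1] [ 3.79 -0.08  1.61]
570 [-119.6 -116.3 -104.2] [4.87 0.2  1.73]
580 [-121.2 -117.3 -106.5] [5.83 0.07 1.87]
```

{"op": "move_arm", "data": {"increments": [{"tx": 0,"ty": -0.1,"tz": 2,"rx": 0,"ry": 0,"rz": 0,"gripper": -0.4},{"tx": 0,"ty": 0,"tz": 2.5,"rx": 0,"ry": 0,"rz": 0,"gripper": -0.4},{"tx": 0,"ty": 0,"tz": 1.3,"rx": 0,"ry": 0,"rz": 0,"gripper": -0.4},{"tx": 0,"ty": 0,"tz": 0,"rx": 0,"ry": 0,"rz": 0,"gripper": -0.4},{"tx": 0,"ty": 0,"tz": 0,"rx": 0,"ry": 0,"rz": 0,"gripper": -0.4},{"tx": 0,"ty": 0,"tz": 0,"rx": 0,"ry": 0,"rz": 0,"gripper": -0.7},{"tx": 0,"ty": 0,"tz": 0,"rx": 0,"ry": 0,"rz": 0,"gripper": -1},{"tx": 0,"ty": 0,"tz": 0,"rx": 0,"ry": 0,"rz": 0,"gripper": -1},{"tx": 0,"ty": 0,"tz": 0,"rx": 0,"ry": 0,"rz": 0,"gripper": -1},{"tx": 0,"ty": 0,"tz": 0,"rx": 0,"ry": 0,"rz": 0,"gripper": -1}]}}

```text
clock: 16.05
eef_pos: [523.4, -102.3, -29.0]
tcp_rot: [-3.141, -0.002, -0.226]
contact_force: [-0.9, 0.0, 7.5]
opening: 0.094
```

{"op": "move_arm", "data": {"increments": [{"tx": 0,"ty": 0,"tz": -1,"rx": 0,"ry": 0,"rz": 0,"gripper": -1},{"tx": 0,"ty": 0,"tz": -2,"rx": 0,"ry": 0,"rz": 0,"gripper": -1},{"tx": 0,"ty": 0,"tz": -2,"rx": 0,"ry": 0,"rz": 0,"gripper": -1},{"tx": 0,"ty": 0,"tz": -2.5,"rx": 0,"ry": 0,"rz": -5.5,"gripper": -1},{"tx": 0,"ty": 0,"tz": 0,"rx": 0,"ry": 0,"rz": -5.5,"gripper": -1},{"tx": 0,"ty": 0,"tz": 0,"rx": 0,"ry": 0,"rz": 0,"gripper": -1},{"tx": 0,"ty": 0,"tz": 0,"rx": 0,"ry": 0,"rz": 0,"gripper": -1}]}}

```text
clock: 16.75
eef_pos: [522.2, -102.1, 45.3]
tcp_rot: [-3.142, 0.0, -0.037]
contact_force: [0.3, 0.6, -1.7]
opening: 0.096
```

{"op": "move_arm", "data": {"increments": [{"tx": -1,"ty": 2.9,"tz": 0,"rx": 0,"ry": 0,"rz": 0,"gripper": -1},{"tx": -1,"ty": 2.9,"tz": 0,"rx": 0,"ry": 0,"rz": 0,"gripper": -1},{"tx": -1,"ty": 2.9,"tz": 0,"rx": 0,"ry": 0,"rz": 0,"gripper": -1},{"tx": -1,"ty": 2.9,"tz": 0,"rx": 0,"ry": 0,"rz": 0,"gripper": -1},{"tx": -1,"ty": 2.9,"tz": 0,"rx": 0,"ry": 0,"rz": 0,"gripper": -1},{"tx": -1,"ty": 2.9,"tz": 0,"rx": 0,"ry": 0,"rz": 0,"gripper": -1},{"tx": -1.3,"ty": 2.7,"tz": 0,"rx": 0,"ry": 0,"rz": 0,"gripper": -1},{"tx": 0,"ty": 0,"tz": 0,"rx": 0,"ry": 0,"rz": 0,"gripper": -1},{"tx": 0,"ty": 0,"tz": 0,"rx": 0,"ry": 0,"rz": 0,"gripper": -1},{"tx": 0,"ty": 0,"tz": 0,"rx": 0,"ry": 0,"rz": 0,"gripper": -1}]}}

```text
clock: 17.75
eef_pos: [442.6, -299.7, 44.7]
tcp_rot: [-3.141, 0.001, -0.035]
contact_force: [0.1, 0.5, -0.2]
opening: 0.096
```

```bash
python3 - <<'E'
from h import *
s=r.sense();print(s['eef_pos'],s['tcp_rot'],s['opening'])
m,im,d=look('wrist',[('spoon_b_mid',84),('spoon_b_bowl',84),('spoon_b_end',84),('spoon_a_mid',15)],'w10')
E
```

```text
[ 442.57717567 -299.65645711   44.73578586] [-3.14085075e+00  7.66055236e-04 -3.51439467e-02] 0.095675125705366
spoon_b_mid 0.67 [222, 206] [ 469.3 -285.4   84. ] [ 443. -275.    5.]
spoon_b_mid 0.65 [256, 258] [ 441.3 -300.8   84. ] [ 444. -301.   89.]
spoon_b_end 0.9 [256, 93] [ 519.6 -303.5   84. ] [ 520. -303.   81.]
spoon_a_mid 0.7 [257, 258] [ 403.6 -300.4   15. ] [ 444. -301.   88.]
spoon_a_mid 0.65 [185, 211] [ 443.5 -249.6   15. ] [ 445. -251.   20.]
```

View pics/w10.png

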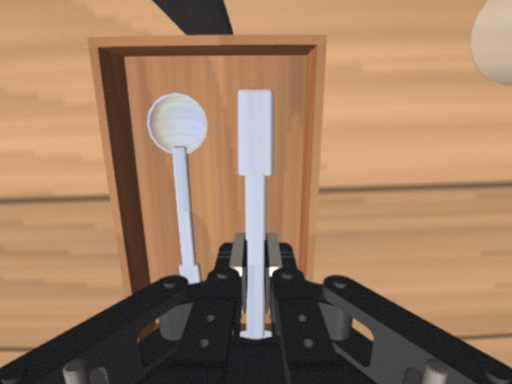

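The picture shows spoon a lying in the bin at (180,200) and spoon b held level over the other half at column 256. Lowering.

{"op": "move_arm", "data": {"increments": [{"tx": 0,"ty": 0,"tz": 2,"rx": 0,"ry": 0,"rz": 0,"gripper": -1},{"tx": 0,"ty": 0,"tz": 2,"rx": 0,"ry": 0,"rz": 0,"gripper": -1},{"tx": 0,"ty": 0,"tz": 1.8,"rx": 0,"ry": 0,"rz": 0,"gripper": -1},{"tx": 0,"ty": 0,"tz": 0.5,"rx": 0,"ry": 0,"rz": 0,"gripper": -1},{"tx": 0,"ty": 0,"tz": 0.4,"rx": 0,"ry": 0,"rz": 0,"gripper": -1},{"tx": 0,"ty": 0,"tz": 0,"rx": 0,"ry": 0,"rz": 0,"gripper": -1},{"tx": 0,"ty": 0,"tz": 0,"rx": 0,"ry": 0,"rz": 0,"gripper": -1}]}}

```text
clock: 18.7
eef_pos: [443.2, -300.7, -21.3]
tcp_rot: [3.141, -0.001, -0.034]
contact_force: [0.4, -1.5, 0.0]
opening: 0.095
```

{"op": "move_arm", "data": {"increments": [{"tx": 0,"ty": 0,"tz": 0,"rx": 0,"ry": 0,"rz": 0,"gripper": -0.6},{"tx": 0,"ty": 0,"tz": 0,"rx": 0,"ry": 0,"rz": 0,"gripper": -0.4},{"tx": 0,"ty": 0,"tz": 0,"rx": 0,"ry": 0,"rz": 0,"gripper": -0.4},{"tx": 0,"ty": 0,"tz": -2,"rx": 0,"ry": 0,"rz": 0,"gripper": -0.4},{"tx": 0,"ty": 0,"tz": -4,"rx": 0,"ry": 0,"rz": 0,"gripper": -0.4},{"tx": 0,"ty": 0,"tz": -4,"rx": 0,"ry": 0,"rz": 0,"gripper": -0.4},{"tx": 0,"ty": 0,"tz": 0,"rx": 0,"ry": 0,"rz": 0,"gripper": -0.4}]}}

```text
clock: 19.4
eef_pos: [445.7, -302.6, 83.1]
tcp_rot: [3.137, -0.007, -0.034]
contact_force: [0.3, -0.1, 0.3]
opening: 0.301
```

{"op": "move_arm", "data": {"increments": [{"tx": 0.7,"ty": -4.2,"tz": 0,"rx": 0,"ry": 0,"rz": 0,"gripper": 0.5},{"tx": 0.8,"ty": -4.3,"tz": 0,"rx": 0,"ry": 0,"rz": 0,"gripper": 0.5},{"tx": 0.8,"ty": -4.3,"tz": 0,"rx": 0,"ry": 0,"rz": 0,"gripper": 0.5},{"tx": 0.8,"ty": -4.3,"tz": 0,"rx": 0,"ry": 0,"rz": 0,"gripper": 0.5},{"tx": 0.8,"ty": -4.3,"tz": 0,"rx": 0,"ry": 0,"rz": 0,"gripper": 0.5},{"tx": 0.8,"ty": -4.3,"tz": 0,"rx": 0,"ry": 0,"rz": 0,"gripper": 0.5},{"tx": 0.8,"ty": -4.3,"tz": 0,"rx": 0,"ry": 0,"rz": 0,"gripper": 0.5},{"tx": 0.8,"ty": -4.3,"tz": 0,"rx": 0,"ry": 0,"rz": 0,"gripper": 0.5},{"tx": 0.7,"ty": -4.0,"tz": 0,"rx": 0,"ry": 0,"rz": 0,"gripper": 0.5},{"tx": 0,"ty": 0,"tz": 0,"rx": 0,"ry": 0,"rz": 0,"gripper": 0.5},{"tx": 0,"ty": 0,"tz": 0,"rx": 0,"ry": 0,"rz": 0,"gripper": 0.5},{"tx": 0,"ty": 0,"tz": 0,"rx": 0,"ry": 0,"rz": 0,"gripper": 0.5}]}}

```text
clock: 20.6
eef_pos: [525.1, 79.0, 77.6]
tcp_rot: [3.141, 0.001, -0.035]
contact_force: [1.0, -0.4, 0.9]
opening: 0.749
```

```bash
python3 - <<'E'
from h import *
s=r.sense();print(s['eef_pos'],s['tcp_rot'],s['opening'])
im,P=cloud('wrist'); save('w11',im)
for o in r.place_of('socket_mid','wrist')[:2]: v,u=o['location']; print(o['confidence'],at_z(cam('wrist'),u,v,22))
k=(abs(P[...,2]-44)<4)&(abs(P[...,0]-526)<40)&(abs(P[...,1]-80)<40)
q=P[k][:,:2].astype(np.float32); print(len(q),cv2.minEnclosingCircle(q),np.percentile(q,[1,99],axis=0)); 
k=(P[...,2]>33)&(P[...,2]<46)&(P[...,0]>380)&(P[...,0]<560)&(P[...,1]>200); q=P[k]; print(len(q), np.nanmin(q,0),np.nanmax(q,0)) if len(q) else 0
E
```

```text
[525.07612857  79.04898895  77.63754284] [ 3.14113532e+00  1.07616756e-03 -3.46011764e-02] 0.7485009362123854
0.77 [525.32507145  80.74523544  22.        ]
2210 ((524.82421875, 79.53284454345703), 20.081626892089844) [[506.68730042  61.09851536]
 [544.08641968  97.69386673]]
1473 [396.24340388 244.68654457  33.02161627] [527.14371541 318.31114204  42.01979353]
```

{"op": "move_arm", "data": {"increments": [{"tx": 0,"ty": -0.1,"tz": 3,"rx": 0,"ry": 0,"rz": 0,"gripper": 0.5},{"tx": 0,"ty": 0,"tz": 3,"rx": 0,"ry": 0,"rz": 0,"gripper": 0.5},{"tx": 0,"ty": 0,"tz": 2.4,"rx": 0,"ry": 0,"rz": 0,"gripper": 0.5},{"tx": 0,"ty": 0,"tz": 1,"rx": 0,"ry": 0,"rz": 0,"gripper": 0.5},{"tx": 0,"ty": 0,"tz": 0,"rx": 0,"ry": 0,"rz": 0,"gripper": 0.5},{"tx": 0,"ty": 0,"tz": 0,"rx": 0,"ry": 0,"rz": 0,"gripper": 0},{"tx": 0,"ty": 0,"tz": 0,"rx": 0,"ry": 0,"rz": 0,"gripper": -0.3},{"tx": 0,"ty": 0,"tz": 0,"rx": 0,"ry": 0,"rz": 0,"gripper": -1},{"tx": 0,"ty": 0,"tz": 0,"rx": 0,"ry": 0,"rz": 0,"gripper": -1},{"tx": 0,"ty": 0,"tz": 0,"rx": 0,"ry": 0,"rz": 0,"gripper": -1},{"tx": 0,"ty": 0,"tz": 0,"rx": 0,"ry": 0,"rz": 0,"gripper": -1}], "squeeze": 40}}

```text
clock: 21.8
eef_pos: [526.9, 80.8, -14.6]
tcp_rot: [-3.141, -0.002, -0.034]
contact_force: [-0.4, -2.8, 7.0]
opening: 0.447
```

{"op": "move_arm", "data": {"increments": [{"tx": 0,"ty": 0,"tz": -2,"rx": 0,"ry": 0,"rz": 0,"gripper": -1},{"tx": 0,"ty": 0,"tz": -3,"rx": 0,"ry": 0,"rz": 0,"gripper": -1},{"tx": 0,"ty": 0,"tz": -3,"rx": 0,"ry": 0,"rz": 0,"gripper": -1},{"tx": 0,"ty": 0,"tz": 0,"rx": 0,"ry": 0,"rz": 0,"gripper": -1},{"tx": 0,"ty": 0,"tz": 0,"rx": 0,"ry": 0,"rz": 0,"gripper": -1}]}}

```text
clock: 22.3
eef_pos: [526.4, 81.0, 64.9]
tcp_rot: [-3.141, -0.002, -0.034]
contact_force: [-0.6, -0.6, -0.6]
opening: 0.446
```

{"op": "move_arm", "data": {"increments": [{"tx": -1.2,"ty": -3.7,"tz": -1,"rx": 0,"ry": 0,"rz": 0,"gripper": -1},{"tx": -1.2,"ty": -3.8,"tz": 0,"rx": 0,"ry": 0,"rz": 0,"gripper": -1},{"tx": -1.2,"ty": -3.8,"tz": 0,"rx": 0,"ry": 0,"rz": 0,"gripper": -1},{"tx": -1.2,"ty": -3.8,"tz": 0,"rx": 0,"ry": 0,"rz": 0,"gripper": -1},{"tx": -1.2,"ty": -3.8,"tz": 0,"rx": 0,"ry": 0,"rz": 0,"gripper": -1},{"tx": -1.2,"ty": -3.7,"tz": 0,"rx": 0,"ry": 0,"rz": 0,"gripper": -1},{"tx": 0,"ty": 0,"tz": 0,"rx": 0,"ry": 0,"rz": 0,"gripper": -1},{"tx": 0,"ty": 0,"tz": 0,"rx": 0,"ry": 0,"rz": 0,"gripper": -1}]}}

```text
clock: 23.1
eef_pos: [460.4, 309.3, 72.8]
tcp_rot: [3.14, 0.002, -0.032]
contact_force: [0.3, -0.1, -1.3]
opening: 0.451
```

```bash
python3 - <<'E'
from h import *
s=r.sense();print(s['eef_pos'],s['tcp_rot'],s['opening'])
im,P=cloud('wrist'); save('w12',im)
for q,z in(('socket_mid',105),('square_bin',0)):
  for o in r.place_of(q,'wrist')[:2]: v,u=o['location']; print(q,o['confidence'],u,v,at_z(cam('wrist'),u,v,z),P[int(v),int(u)])
k=(P[...,2]>33)&(P[...,2]<46)&(P[...,0]>380)&(P[...,0]<560)&(P[...,1]>200)&(P[...,1]<420); q=P[k]; print(len(q), np.nanpercentile(q,[0.5,99.5],axis=0))
E
```

```text
[460.40995555 309.32305956  72.80230758] [ 3.14013395e+00  1.72048694e-03 -3.20502784e-02] 0.4511874726837376
socket_mid 0.88 255.1 256.5 [456.99491183 307.76412567 105.        ] [471.1341869  308.59398011 131.61244412]
square_bin 0.78 251.9 192.9 [461.43193317 310.12156209   0.        ] [462.69213757 312.11738981   4.35615311]
4100 [[411.56578914 246.79608691  33.18323758]
 [526.20699717 376.73458722  41.94123149]]
```

{"op": "move_arm", "data": {"increments": [{"tx": 0,"ty": 0,"tz": 2,"rx": 0,"ry": 0,"rz": 0,"gripper": -1},{"tx": 0,"ty": 0,"tz": 3,"rx": 0,"ry": 0,"rz": 0,"gripper": -1},{"tx": 0,"ty": 0,"tz": 2,"rx": 0,"ry": 0,"rz": 0,"gripper": -1},{"tx": 0,"ty": 0,"tz": 0.6,"rx": 0,"ry": 0,"rz": 0,"gripper": -1},{"tx": 0,"ty": 0,"tz": 0.5,"rx": 0,"ry": 0,"rz": 0,"gripper": -1},{"tx": 0,"ty": 0,"tz": 0,"rx": 0,"ry": 0,"rz": 0,"gripper": -1},{"tx": 0,"ty": 0,"tz": 0,"rx": 0,"ry": 0,"rz": 0,"gripper": -1}]}}

```text
clock: 23.95
eef_pos: [462.3, 309.4, -6.1]
tcp_rot: [-3.141, -0.001, -0.035]
contact_force: [-0.5, -0.2, 0.7]
opening: 0.451
```

{"op": "move_arm", "data": {"increments": [{"tx": 0,"ty": 0,"tz": 0,"rx": 0,"ry": 0,"rz": 0,"gripper": 0},{"tx": 0,"ty": 0,"tz": 0,"rx": 0,"ry": 0,"rz": 0,"gripper": 0.3},{"tx": 0,"ty": 0,"tz": 0,"rx": 0,"ry": 0,"rz": 0,"gripper": 0.3},{"tx": 0,"ty": 0,"tz": -3,"rx": 0,"ry": 0,"rz": 0,"gripper": 0.3},{"tx": 0,"ty": 0,"tz": -4,"rx": 0,"ry": 0,"rz": 0,"gripper": 0.3},{"tx": 0,"ty": 0,"tz": -4,"rx": 0,"ry": 0,"rz": 0,"gripper": 0.3},{"tx": 0,"ty": 0,"tz": -3,"rx": 0,"ry": 0,"rz": 0,"gripper": 0.3},{"tx": 0,"ty": 0,"tz": 0,"rx": 0,"ry": 0,"rz": 0,"gripper": 0}]}}

```text
clock: 24.75
eef_pos: [464.1, 310.9, 137.8]
tcp_rot: [-3.137, -0.006, -0.034]
contact_force: [0.3, 0.1, -0.3]
opening: 0.507
```

{"op": "move_arm", "data": {"increments": [{"tx": 1.6,"ty": 3.6,"tz": 0,"rx": 0,"ry": 0,"rz": 0,"gripper": -0.4},{"tx": 1.6,"ty": 3.6,"tz": 0,"rx": 0,"ry": 0,"rz": 0,"gripper": -0.4},{"tx": 1.6,"ty": 3.6,"tz": 0,"rx": 0,"ry": 0,"rz": 0,"gripper": -0.4},{"tx": 1.6,"ty": 3.6,"tz": 0,"rx": 0,"ry": 0,"rz": 0,"gripper": -0.4},{"tx": 1.6,"ty": 3.6,"tz": 0,"rx": 0,"ry": 0,"rz": 0,"gripper": -0.4},{"tx": 1.6,"ty": 3.6,"tz": 0,"rx": 0,"ry": 0,"rz": 0,"gripper": -0.4},{"tx": 1.6,"ty": 3.6,"tz": 0,"rx": 0,"ry": 0,"rz": 0,"gripper": -0.4},{"tx": 1.6,"ty": 3.6,"tz": 0,"rx": 0,"ry": 0,"rz": 0,"gripper": -0.4},{"tx": 1.6,"ty": 3.6,"tz": 0,"rx": 0,"ry": 0,"rz": 0,"gripper": -0.4},{"tx": 0,"ty": 0,"tz": 0,"rx": 0,"ry": 0,"rz": 0,"gripper": -0.4},{"tx": 0,"ty": 0,"tz": 0,"rx": 0,"ry": 0,"rz": 0,"gripper": -0.4}]}}

```text
clock: 25.85
eef_pos: [593.9, -20.2, 132.2]
tcp_rot: [-3.141, 0.001, -0.036]
contact_force: [0.0, 0.3, 0.1]
opening: 0.294
```

```bash
python3 - <<'E'
from h import *
s=r.sense();print(s['eef_pos'],s['tcp_rot'],s['opening'])
im,P=cloud('wrist'); save('w13',im)
z=P[...,2]
k=(z>118)&(z<140)&(abs(P[...,0]-655)<60)&(abs(P[...,1]+20)<40); q=P[k][:,:2].astype(np.float32)
print('top',len(q),np.median(P[k][:,2]),cv2.minAreaRect(q))
for x in range(610,700,10):
    a=P[k&(abs(P[...,0]-x)<4)]
    if len(a)>4: print(x,np.percentile(a[:,1],[3,50,97]).round(1),np.percentile(a[:,2],[5,95]).round(1))
im2,P2=cloud('top'); save('t2',im2)
for q,zz in(('socket_mid',27),('spoon_a_mid',15),('spoon_a_bowl',15),('spoon_a_end',15)):
  for o in r.place_of(q,'top')[:3]: v,u=o['location']; print(q,round(o['confidence'],2),at_z(cam('top'),u,v,zz).round(),P2[int(v),int(u)].round())
E
```

```text
[593.88509167 -20.16929108 132.18564488] [-3.14135206e+00  1.41199669e-03 -3.62906557e-02] 0.2941183360100198
top 1604 128.55994474753336 ((659.6947021484375, -23.121841430664062), (8.026103019714355, 63.90052795410156), 88.97459411621094)
630 [-26.1 -22.6 -18.9] [127.6 129.6]
640 [-26.4 -22.8 -19.2] [127.6 129.7]
650 [-26.7 -22.9 -19.1] [127.7 129.6]
660 [-27.  -23.4 -19.5] [127.6 129.7]
670 [-27.2 -23.3 -19.4] [127.5 129.6]
680 [-27.  -23.4 -19.8] [127.3 129.5]
690 [-27.3 -23.5 -19.7] [127.3 129.6]
socket_mid 0.7 [463. 316.  27.] [464. 313.  47.]
spoon_a_mid 0.65 [ 436. -254.   15.] [ 436. -249.   21.]
spoon_a_mid 0.49 [ 563. -298.   15.] [ 553. -278.  108.]
spoon_a_bowl 0.8 [ 528. -254.   15.] [ 532. -253.    8.]
spoon_a_end 0.72 [ 438. -246.   15.] [ 439. -244.   16.]
spoon_a_end 0.69 [ 361. -233.   15.] [ 363. -235.   -1.]
```

View pics/w13.png

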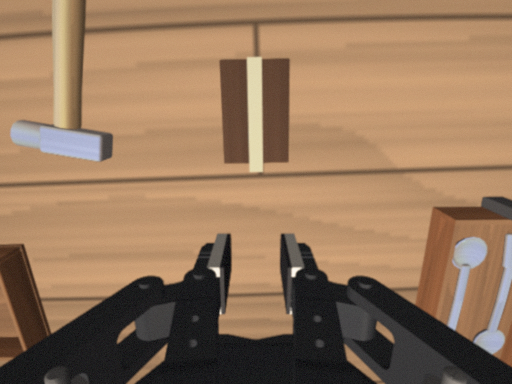

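The picture shows the tag edge-on at columns 247–263 and both spoons inside the bin at lower right. The top camera puts the socket at about (463, 315) in the square bin. Next I grasp the tag's tab.

{"op": "move_arm", "data": {"increments": [{"tx": 3.3,"ty": 0,"tz": 0,"rx": 0,"ry": 0,"rz": 0,"gripper": -0.4},{"tx": 3.3,"ty": 0.1,"tz": 0,"rx": 0,"ry": 0,"rz": -1,"gripper": -0.4},{"tx": 0,"ty": 0,"tz": 0,"rx": 0,"ry": 0,"rz": 0,"gripper": -0.4},{"tx": 0,"ty": 0,"tz": 2,"rx": 0,"ry": 0,"rz": 0,"gripper": -0.4},{"tx": 0,"ty": 0,"tz": 2,"rx": 0,"ry": 0,"rz": 0,"gripper": -0.4},{"tx": 0,"ty": 0,"tz": 1.8,"rx": 0,"ry": 0,"rz": 0,"gripper": -0.4},{"tx": 0,"ty": 0,"tz": 0,"rx": 0,"ry": 0,"rz": 0,"gripper": -0.4},{"tx": 0,"ty": 0,"tz": 0,"rx": 0,"ry": 0,"rz": 0,"gripper": -0.4}]}}

```text
clock: 26.95
eef_pos: [659.8, -22.4, 75.3]
tcp_rot: [-3.142, 0.001, -0.016]
contact_force: [-0.2, -0.2, -0.1]
opening: 0.3
```

{"op": "move_arm", "data": {"increments": [{"tx": 0,"ty": 0,"tz": 0,"rx": 0,"ry": 0,"rz": 0,"gripper": -0.7},{"tx": 0,"ty": 0,"tz": 0,"rx": 0,"ry": 0,"rz": 0,"gripper": -1},{"tx": 0,"ty": 0,"tz": 0,"rx": 0,"ry": 0,"rz": 0,"gripper": -1},{"tx": 0,"ty": 0,"tz": 0,"rx": 0,"ry": 0,"rz": 0,"gripper": -1},{"tx": 0,"ty": 0,"tz": 0,"rx": 0,"ry": 0,"rz": 0,"gripper": -1}], "squeeze": 60}}

```text
clock: 27.45
eef_pos: [661.3, -22.8, 76.6]
tcp_rot: [-3.141, -0.002, -0.017]
contact_force: [-0.4, 0.8, 7.3]
opening: 0.074
```

Tag gripped. Lift it straight out, then carry it to the front of the hook tip.

{"op": "move_arm", "data": {"increments": [{"tx": 0,"ty": 0,"tz": -1,"rx": 0,"ry": 0,"rz": 0,"gripper": -1},{"tx": 0,"ty": 0,"tz": -2,"rx": 0,"ry": 0,"rz": 0,"gripper": -1},{"tx": 0,"ty": 0,"tz": -2.2,"rx": 0,"ry": 0,"rz": 0,"gripper": -1},{"tx": 1.5,"ty": 3,"tz": 0,"rx": 0,"ry": 0,"rz": 0,"gripper": -1},{"tx": 2,"ty": 3,"tz": 0,"rx": 0,"ry": 0,"rz": 0,"gripper": -1},{"tx": 0,"ty": 3,"tz": 0,"rx": 0,"ry": 0,"rz": 0,"gripper": -1},{"tx": 0,"ty": 3,"tz": 0,"rx": 0,"ry": 0,"rz": 0,"gripper": -1},{"tx": 0,"ty": 3,"tz": 0,"rx": 0,"ry": 0,"rz": 0,"gripper": -1},{"tx": 0,"ty": 3,"tz": 0,"rx": 0,"ry": 0,"rz": 0,"gripper": -1},{"tx": 0,"ty": 0,"tz": 0,"rx": 0,"ry": 0,"rz": 0,"gripper": -1},{"tx": 0,"ty": 0,"tz": 0,"rx": 0,"ry": 0,"rz": 0,"gripper": -1}]}}

```text
clock: 28.55
eef_pos: [692.0, -203.9, 127.4]
tcp_rot: [-3.141, 0.0, -0.018]
contact_force: [-0.4, 0.8, -1.4]
opening: 0.082
```

```bash
python3 - <<'E'
from h import *
s=r.sense();print(s['eef_pos'],s['tcp_rot'],s['opening'],s['qpos'])
for c in('wrist','scene'):
  im,P=cloud(c); save('h_'+c,im); z=P[...,2]
  if c=='wrist':
    for o in r.place_of('hook_seat','wrist')[:1]+r.place_of('hook_post','wrist')[:1]: v,u=o['location']; print(o['confidence'],u,v,at_z(cam('wrist'),u,v,125))
  k=(z>105)&(z<142)&(P[...,1]<-255)&(P[...,1]>-305)&(P[...,0]<655)&(P[...,0]>540); Q=P[k]; print(c,len(Q))
  for x in range(545,660,8):
    q=Q[abs(Q[:,0]-x)<4]
    if len(q)>3: print('hook',x,len(q),np.percentile(q[:,1],[3,50,97]).round(1),np.percentile(q[:,2],[5,50,97]).round(1))
for q in('tag_hole','tag_top'):
  for o in r.place_of(q,'scene')[:2]: v,u=o['location']; print(q,o['confidence'],u,v,P[int(v),int(u)])
E
```

```text
[ 692.02008399 -203.91332405  127.44014686] [-3.14128624e+00  5.77939895e-05 -1.84651640e-02] 0.0819778566005891 [-2.88777676e-01  5.67769636e-01  1.46654137e+00  3.12844077e-04
  1.10741918e+00  1.30034397e+00]
0.89 358.8 340.5 [ 600.37377821 -276.58337719  125.        ]
0.46 359.3 341.0 [ 599.91050283 -276.99250911  125.        ]
wrist 103
hook 609 63 [-281.6 -278.5 -275.5] [125.6 128.8 130.2]
hook 617 40 [-279.8 -277.1 -275.6] [125.9 128.5 129.9]
scene 55
hook 553 6 [-275.5 -267.6 -262.8] [110.8 123.  128.9]
hook 561 22 [-281.7 -271.5 -259.9] [106.3 118.3 130.6]
hook 569 4 [-276.8 -273.8 -270.1] [124.  130.9 131.9]
hook 577 5 [-277.3 -275.5 -272.2] [126.1 131.  131.9]
hook 585 4 [-280.  -275.1 -272.6] [127.2 128.6 131.2]
hook 593 6 [-278.  -273.3 -269.5] [126.4 130.4 131.7]
hook 609 4 [-277.  -274.6 -271.7] [129.1 129.6 130.7]
tag_hole 0.9 186.4 166.3 [ 634.67146367 -329.2791378     0.92249329]
tag_top 0.55 185.0 153.5 [ 702.68874418 -160.94797541  215.60280894]
```

{"op": "move_arm", "data": {"increments": [{"tx": 0,"ty": 0,"tz": 0,"rx": 0,"ry": 0,"rz": 8.2,"gripper": -1},{"tx": 0,"ty": 0,"tz": 0,"rx": 0,"ry": 0,"rz": 8.2,"gripper": -1},{"tx": 0,"ty": 0,"tz": 0,"rx": 0,"ry": 0,"rz": 8.2,"gripper": -1},{"tx": 0,"ty": 0,"tz": 0,"rx": 0,"ry": 0,"rz": 8.2,"gripper": -1},{"tx": 0,"ty": 0,"tz": 0,"rx": 0,"ry": 0,"rz": 8.2,"gripper": -1},{"tx": 0,"ty": 0,"tz": 0,"rx": 0,"ry": 0,"rz": 8.2,"gripper": -1},{"tx": 0,"ty": 0,"tz": 0,"rx": 0,"ry": 0,"rz": 8.2,"gripper": -1},{"tx": 0,"ty": 0,"tz": 0,"rx": 0,"ry": 0,"rz": 8.2,"gripper": -1},{"tx": 0,"ty": 0,"tz": 0,"rx": 0,"ry": 0,"rz": 8.2,"gripper": -1},{"tx": 0,"ty": 0,"tz": 0,"rx": 0,"ry": 0,"rz": 8.2,"gripper": -1},{"tx": 0,"ty": 0,"tz": 0,"rx": 0,"ry": 0,"rz": 8.5,"gripper": -1},{"tx": 0,"ty": 0,"tz": 0,"rx": 0,"ry": 0,"rz": 0,"gripper": -1}]}}

```text
clock: 30.05
eef_pos: [692.4, -202.8, 127.1]
tcp_rot: [3.142, 0.0, -1.598]
contact_force: [-0.2, 0.4, 0.5]
opening: 0.077
```

```bash
python3 - <<'E'
from h import *
s=r.sense();print(s['eef_pos'],s['tcp_rot'],s['opening'],s['qpos'][5])
im,P=cloud('scene'); m=cam('scene'); x0,y0,z0=s['eef_pos']
c=-m['R'].T@m['t']
for q in('tag_hole','tag_top'):
  for o in r.place_of(q,'scene')[:2]:
    v,u=o['location']; d=m['R'].T@ray(m,u,v); print(q,round(o['confidence'],2),u,v,(c+d*(x0+3-c[0])/d[0]).round(1))
k=(abs(P[...,0]-x0)<14)&(abs(P[...,1]-y0)<45)&(P[...,2]>30)&(P[...,2]<185); Q=P[k]; print(len(Q))
for z in range(40,180,8):
  q=Q[abs(Q[:,2]-z)<4]
  if len(q)>2: print(z,len(q),np.percentile(q[:,1],[3,97]).round(1),np.percentile(q[:,0],[5,50,95]).round(1))
uv=proj(m,s['eef_pos']+[0,0,10]).astype(int); print(uv)
save('s_tag',cv2.resize(im[uv[1]-50:uv[1]+50,uv[0]-60:uv[0]+60],(720,600),interpolation=cv2.INTER_CUBIC))
E
```

```text
[ 692.36471843 -202.75823116  127.13432014] [ 3.14150407e+00  3.76112727e-05 -1.59789970e+00] 0.07685266792623002 2.8817197637002643
tag_hole 0.63 234.2 154.8 [695.4 116.4 389.1]
tag_hole 0.5 185.2 164.7 [ 695.4 -194.2  137.2]
tag_top 0.24 224.5 216.4 [695.4  35.7  75.6]
237
64 10 [-226.4 -166.5] [692.  694.  695.1]
72 15 [-228.5 -167.8] [689.1 694.4 696.1]
80 15 [-228.5 -168.7] [687.3 694.  696.1]
88 10 [-222.4 -167.7] [691.4 694.8 697. ]
96 17 [-230.7 -168.6] [689.9 695.3 697.5]
104 16 [-225.  -168.1] [691.4 694.  696.7]
112 26 [-220.2 -168.8] [686.1 693.9 695.3]
120 16 [-229.6 -167. ] [689.1 692.6 695.6]
128 11 [-226.1 -166. ] [688.  693.3 695.7]
136 10 [-222.  -168.7] [689.2 693.6 695.7]
144 9 [-210.1 -166. ] [690.3 694.  695.8]
152 11 [-196.6 -168.5] [691.1 694.5 696.1]
160 12 [-192.7 -166.6] [687.5 694.4 698.7]
168 17 [-194.5 -168. ] [686.9 694.3 703.7]
176 26 [-199.7 -167.7] [685.3 692.4 703.6]
[184 163]
```

View pics/s_tag.png

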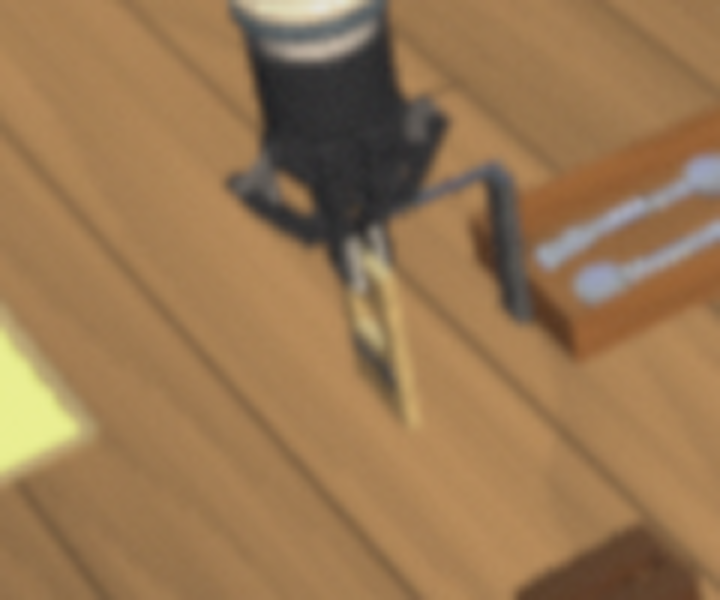

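The picture shows the tag upright in the jaws with the dark mark on the +x (outward) face, and both spoons in the bin. Aligning with the bar.

{"op": "move_arm", "data": {"increments": [{"tx": 2,"ty": 0,"tz": 0,"rx": 0,"ry": 0,"rz": 0,"gripper": -1},{"tx": 3,"ty": 0,"tz": 0,"rx": 0,"ry": 0,"rz": 0,"gripper": -1},{"tx": 2.7,"ty": 0,"tz": 0,"rx": 0,"ry": 0,"rz": 0,"gripper": -1},{"tx": 0,"ty": 0,"tz": 0,"rx": 0,"ry": 0,"rz": 0,"gripper": -1},{"tx": 0,"ty": 0,"tz": 0,"rx": 0,"ry": 0,"rz": 0,"gripper": -1}]}}

```text
clock: 30.7
eef_pos: [689.9, -281.6, 126.9]
tcp_rot: [3.141, 0.0, -1.597]
contact_force: [0.6, 0.6, -0.2]
opening: 0.079
```

```bash
python3 - <<'E'
from h import *
s=r.sense();print(s['eef_pos'],s['tcp_rot'],s['contact_force'])
x0,y0,z0=s['eef_pos']
for c in('scene','top'):
  im,P=cloud(c)
  k=(abs(P[...,0]-x0)<14)&(abs(P[...,1]-y0)<45)&(P[...,2]>40)&(P[...,2]<110); Q=P[k]
  if len(Q): print(c,len(Q),np.percentile(Q,[3,97],axis=0).round(1))
  k=(P[...,0]<650)&(P[...,0]>568)&(abs(P[...,1]+278)<15)&(P[...,2]>115)&(P[...,2]<140); Q=P[k]
  if len(Q): print(' hook',len(Q),np.percentile(Q,[3,50,97],axis=0).round(1))
  if c=='scene':
    uv=proj(cam(c),s['eef_pos']-[25,0,0]).astype(int); save('s_tag2',cv2.resize(im[uv[1]-45:uv[1]+45,uv[0]-54:uv[0]+54],(720,600),interpolation=cv2.INTER_CUBIC))
E
```

```text
[ 689.94638099 -281.60739118  126.90932744] [ 3.14145039e+00  1.43473031e-04 -1.59653145e+00] [ 0.57719201  0.59665149 -0.24844132]
scene 81 [[ 685.4 -306.8   63.3]
 [ 694.6 -245.3  108.3]]
 hook 44 [[ 572.7 -278.9  123. ]
 [ 605.9 -275.3  129.6]
 [ 639.8 -269.8  136.6]]
top 14 [[ 683.2 -252.    62.3]
 [ 690.5 -244.7  108.4]]
```

View pics/s_tag2.png

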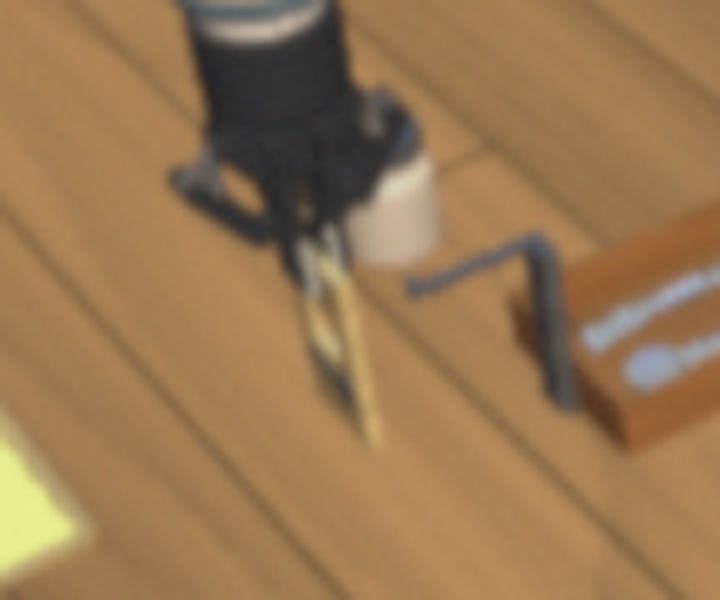

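Aligned to within a couple of mm. Sliding onto the bar.

{"op": "move_arm", "data": {"increments": [{"tx": 0,"ty": 2,"tz": 0,"rx": 0,"ry": 0,"rz": 0,"gripper": -1},{"tx": 0,"ty": 1.5,"tz": 0,"rx": 0,"ry": 0,"rz": 0,"gripper": -1},{"tx": 0,"ty": 1,"tz": 0,"rx": 0,"ry": 0,"rz": 0,"gripper": -1},{"tx": 0,"ty": 1,"tz": 0,"rx": 0,"ry": 0,"rz": 0,"gripper": -1},{"tx": 0,"ty": 0,"tz": 0,"rx": 0,"ry": 0,"rz": 0,"gripper": -1},{"tx": 0,"ty": 0,"tz": 0,"rx": 0,"ry": 0,"rz": 0,"gripper": -1}]}}

```text
clock: 31.4
eef_pos: [635.8, -278.9, 127.4]
tcp_rot: [-3.141, -0.0, -1.596]
contact_force: [0.1, 0.4, -0.2]
opening: 0.08
```

{"op": "move_arm", "data": {"increments": [{"tx": 0,"ty": 1,"tz": 0,"rx": 0,"ry": 0,"rz": 0,"gripper": -1},{"tx": 0,"ty": 1.5,"tz": 0,"rx": 0,"ry": 0,"rz": 0,"gripper": -1},{"tx": 0,"ty": 1,"tz": 0,"rx": 0,"ry": 0,"rz": 0,"gripper": -1},{"tx": 0,"ty": 0,"tz": 0,"rx": 0,"ry": 0,"rz": 0,"gripper": -1},{"tx": 0,"ty": 0,"tz": 0,"rx": 0,"ry": 0,"rz": 0,"gripper": -1}]}}

```text
clock: 31.9
eef_pos: [600.6, -278.2, 127.4]
tcp_rot: [-3.141, -0.0, -1.597]
contact_force: [0.6, -0.1, -0.3]
opening: 0.081
```

```bash
python3 - <<'E'
from h import *
s=r.sense();print(s['eef_pos'],s['tcp_rot'],s['contact_force'])
im,P=cloud('scene')
x0,y0,z0=s['eef_pos']
k=(abs(P[...,0]-x0)<14)&(abs(P[...,1]-y0)<45)&(P[...,2]>40)&(P[...,2]<110); Q=P[k]
if len(Q): print(len(Q),np.percentile(Q,[3,97],axis=0).round(1))
uv=proj(cam('scene'),s['eef_pos']).astype(int); save('s_tag3',cv2.resize(im[uv[1]-45:uv[1]+45,uv[0]-54:uv[0]+54],(720,600),interpolation=cv2.INTER_CUBIC))
E
```

```text
[ 600.61996954 -278.21259656  127.36176914] [-3.14090111e+00 -1.79873272e-04 -1.59669263e+00] [ 0.64779905 -0.06613189 -0.27312517]
86 [[ 596.8 -308.5   64.7]
 [ 605.2 -241.7  107. ]]
```

View pics/s_tag3.png

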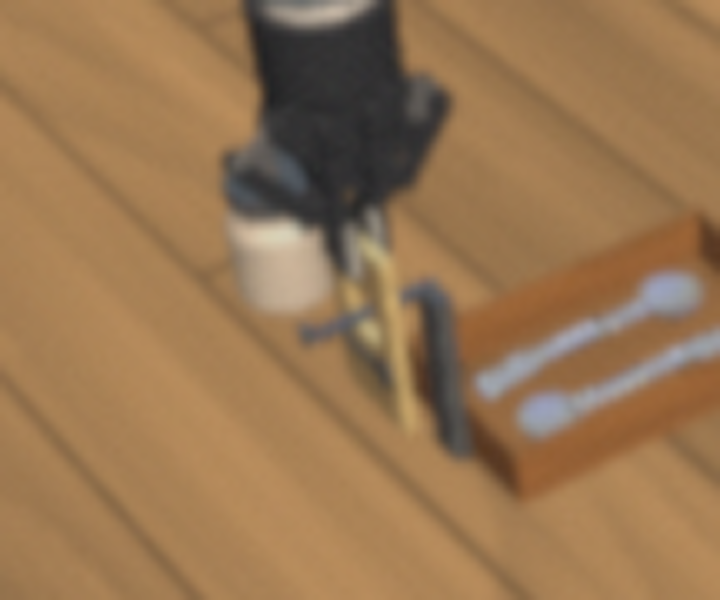

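The picture shows the bar passing through the tag's hole. Lowering onto it, checking the force.

{"op": "move_arm", "data": {"increments": [{"tx": 0,"ty": 0,"tz": 0.6,"rx": 0,"ry": 0,"rz": 0,"gripper": -1},{"tx": 0,"ty": 0,"tz": 0.5,"rx": 0,"ry": 0,"rz": 0,"gripper": -1},{"tx": 0,"ty": 0,"tz": 0,"rx": 0,"ry": 0,"rz": 0,"gripper": -1},{"tx": 0,"ty": 0,"tz": 0,"rx": 0,"ry": 0,"rz": 0,"gripper": -1}]}}

```text
clock: 32.35
eef_pos: [600.2, -277.9, 115.6]
tcp_rot: [3.141, 0.0, -1.596]
contact_force: [0.1, 0.2, -1.1]
opening: 0.079
```

{"op": "move_arm", "data": {"increments": [{"tx": 0,"ty": 0,"tz": 0.2,"rx": 0,"ry": 0,"rz": 0,"gripper": -1},{"tx": 0,"ty": 0,"tz": 0,"rx": 0,"ry": 0,"rz": 0,"gripper": -1},{"tx": 0,"ty": 0,"tz": 0,"rx": 0,"ry": 0,"rz": 0,"gripper": -1}]}}

```text
clock: 32.65
eef_pos: [600.4, -278.1, 114.1]
tcp_rot: [-3.142, -0.0, -1.596]
contact_force: [0.1, -0.5, 0.1]
opening: 0.079
```

{"op": "move_arm", "data": {"increments": [{"tx": 0,"ty": 0,"tz": 0.1,"rx": 0,"ry": 0,"rz": 0,"gripper": -1},{"tx": 0,"ty": 0,"tz": 0,"rx": 0,"ry": 0,"rz": 0,"gripper": -1},{"tx": 0,"ty": 0,"tz": 0,"rx": 0,"ry": 0,"rz": 0,"gripper": -1}]}}

```text
clock: 32.95
eef_pos: [600.5, -278.1, 113.4]
tcp_rot: [-3.141, -0.0, -1.596]
contact_force: [-0.4, 0.1, 1.9]
opening: 0.078
```

{"op": "move_arm", "data": {"increments": [{"tx": 0,"ty": 0,"tz": 0.1,"rx": 0,"ry": 0,"rz": 0,"gripper": -1},{"tx": 0,"ty": 0,"tz": 0,"rx": 0,"ry": 0,"rz": 0,"gripper": -1},{"tx": 0,"ty": 0,"tz": 0,"rx": 0,"ry": 0,"rz": 0,"gripper": -1}]}}

```text
clock: 33.25
eef_pos: [600.6, -278.2, 113.2]
tcp_rot: [-3.141, -0.0, -1.596]
contact_force: [-2.8, 1.6, 7.8]
opening: 0.076
```

The bar is carrying the tag (7.8 N up). Opening slowly, then retreating straight up.

{"op": "move_arm", "data": {"increments": [{"tx": 0,"ty": 0,"tz": 0,"rx": 0,"ry": 0,"rz": 0,"gripper": -0.8},{"tx": 0,"ty": 0,"tz": 0,"rx": 0,"ry": 0,"rz": 0,"gripper": -0.6},{"tx": 0,"ty": 0,"tz": 0,"rx": 0,"ry": 0,"rz": 0,"gripper": -0.4},{"tx": 0,"ty": 0,"tz": 0,"rx": 0,"ry": 0,"rz": 0,"gripper": -0.3},{"tx": 0,"ty": 0,"tz": 0,"rx": 0,"ry": 0,"rz": 0,"gripper": -0.3},{"tx": 0,"ty": 0,"tz": -1,"rx": 0,"ry": 0,"rz": 0,"gripper": -0.3},{"tx": 0,"ty": 0,"tz": -2,"rx": 0,"ry": 0,"rz": 0,"gripper": -0.3},{"tx": 0,"ty": 0,"tz": -3,"rx": 0,"ry": 0,"rz": 0,"gripper": -0.3},{"tx": 0,"ty": 0,"tz": -4,"rx": 0,"ry": 0,"rz": 0,"gripper": -0.3},{"tx": 0,"ty": 0,"tz": -4,"rx": 0,"ry": 0,"rz": 0,"gripper": -0.3},{"tx": 0,"ty": 0,"tz": 0,"rx": 0,"ry": 0,"rz": 0,"gripper": -0.3},{"tx": 0,"ty": 0,"tz": 0,"rx": 0,"ry": 0,"rz": 0,"gripper": -0.3}]}}

```text
clock: 34.45
eef_pos: [600.9, -278.3, 253.8]
tcp_rot: [-3.139, -0.001, -1.596]
contact_force: [-0.2, 0.3, -0.4]
opening: 0.35
```

```bash
python3 - <<'E'
from h import *
s=r.sense();print(s['eef_pos'],s['opening'],s['contact_force'])
for c in('wrist','scene'):
  im,P=cloud(c); save('end_'+c,im)
  k=(abs(P[...,0]-600)<30)&(abs(P[...,1]+278)<45)&(P[...,2]>30)&(P[...,2]<175)&~((abs(P[...,2]-125)<10)&(abs(P[...,1]+278)<8)); Q=P[k]; print(c,len(Q))
  for z in range(40,180,12):
    q=Q[abs(Q[:,2]-z)<6]
    if len(q)>3: print(z,len(q),np.percentile(q[:,0],[5,50,95]).round(1),np.percentile(q[:,1],[5,95]).round(1))
  top=Q[Q[:,2]>155]; 
  if len(top)>10: print('top rect',cv2.minAreaRect(top[:,:2].astype(np.float32)),np.median(top[:,2]))
E
```

```text
[ 600.87239308 -278.27854697  253.84138327] 0.35013617954378357 [-0.20325551  0.32365495 -0.41507664]
wrist 775
52 7 [595.9 599.2 602.6] [-312.1 -311.8]
64 8 [596.  599.8 602.4] [-311.9 -311.5]
76 13 [595.7 599.2 602.7] [-311.6 -311.2]
88 44 [598.2 605.5 606.4] [-311.1 -256.3]
100 13 [595.9 599.2 602.5] [-311.  -310.6]
112 15 [596.  599.2 602.7] [-310.6 -310.2]
124 16 [596.2 599.7 603.2] [-310.3 -309.9]
136 16 [596.3 599.6 603. ] [-309.9 -309.6]
148 18 [595.4 599.2 602.9] [-309.6 -309.3]
160 454 [596.3 599.9 603.8] [-307.5 -247.5]
172 171 [595.9 599.7 603.1] [-308.2 -268.1]
top rect ((599.9952392578125, -277.19000244140625), (64.54592895507812, 7.54692268371582), 88.75423431396484) 165.41422655350638
scene 232
52 15 [596.8 602.4 604. ] [-304.  -244.3]
64 22 [599.5 602.4 604.1] [-305.  -244.9]
76 18 [598.2 602.4 604.3] [-304.5 -244.8]
88 26 [595.5 603.3 605.5] [-304.7 -246.1]
100 31 [596.8 602.3 604.9] [-295.9 -243.9]
112 12 [596.8 601.6 604. ] [-298.3 -244.6]
124 17 [596.8 601.6 604. ] [-308.1 -242.7]
136 18 [592.8 602.4 603.7] [-302.5 -243.5]
148 25 [599.1 602.8 605.3] [-301.5 -242.7]
160 42 [596.5 602.3 605.3] [-301.4 -243.4]
172 5 [597.5 600.1 604.4] [-292. -245.]
top rect ((600.9044189453125, -273.159423828125), (67.63550567626953, 9.886784553527832), 89.72006225585938) 163.96253842699446
```

The tag hangs: its top is at about 165 mm, so the hole is at about 114, centred on the bar with the plate within about 2° of upright. Let things settle, do a last check on the bins, and hand in.

{"op": "move_arm", "data": {"increments": [{"tx": 0,"ty": 0,"tz": 0,"rx": 0,"ry": 0,"rz": 0,"gripper": -0.3},{"tx": 0,"ty": 0,"tz": 0,"rx": 0,"ry": 0,"rz": 0,"gripper": -0.3},{"tx": 0,"ty": 0,"tz": 0,"rx": 0,"ry": 0,"rz": 0,"gripper": -0.3},{"tx": 0,"ty": 0,"tz": 0,"rx": 0,"ry": 0,"rz": 0,"gripper": -0.3}]}}

```text
clock: 34.95
eef_pos: [600.2, -278.0, 251.6]
tcp_rot: [3.141, 0.0, -1.596]
contact_force: [0.2, 0.1, 0.5]
opening: 0.354
```

```bash
python3 - <<'E'
from h import *
im,P=cloud('scene'); g=abs(im[...,0].astype(int)-im[...,2])<30
L=P[g&(abs(P[...,0]-443)<130)&(abs(P[...,1]+274)<80)&(P[...,2]>5)&(P[...,2]<60)]
b=np.c_[(L[:,0]-443.3)-0.027*(L[:,1]+273.4),(L[:,1]+273.4)+0.027*(L[:,0]-443.3),L[:,2]]
b=b[b[:,0]<108]
for n,q in(('y+',b[b[:,1]>0]),('y-',b[b[:,1]<0])): print('spoon',n,len(q),np.percentile(q,[1,99],axis=0).round(1))
S=P[g&(abs(P[...,0]-462)<65)&(abs(P[...,1]-312)<65)&(P[...,2]>30)&(P[...,2]<80)]; print('socket',len(S),np.percentile(S,[2,50,98],axis=0).round(1))
m,_,_=look('scene',[('green_bottle',0),('jar',0),('hammer',0),('tag_hole',114)])
r.sign_off(); print(r.sense()['clock'])
E
```

```text
spoon y+ 111 [[-76.4   6.4   5.5]
 [ 77.6  64.   43.8]]
spoon y- 132 [[-80.  -44.7   5.2]
 [ 77.2  -8.8  22.6]]
socket 136 [[443.  293.5  30.9]
 [464.  313.4  50.4]
 [479.1 330.6  54.5]]
green_bottle 0.98 [375, 308] [523.  526.9   0. ] [542. 533.  33.]
jar 0.67 [186, 138] [ 542.1 -489.5   -0. ] [ 565. -439.   42.]
hammer 0.77 [227, 264] [767.5 145.2   0. ] [768. 146.   1.]
hammer 0.5 [337, 250] [462.2 321.3   0. ] [467. 325.   8.]
tag_hole 0.61 [196, 150] [ 611.6 -265.5  114. ] [ 602. -286.   96.]
the job is handed in; nothing more can be done
the job is handed in; nothing more can be done
```

All three pieces are in their bins and the tag hangs on the long bin's hook with the spoon picture facing outward. The job was handed in at about 35 s.

- **First grasp missed:** the first two closings on spoon a shut on nothing. The wrist depth showed the finger tips ending about 33 mm short of the stated TCP, so I lowered in small steps with force checks. Every grasp after that held on the first try.
- **Spoons:** both read as lying within about ±80 mm lengthwise in the long bin. Spoon b measured clearly inside. A few points on spoon a's side read up to y = 64 mm and 44 mm high. I take those as rim pixels, because the pictures show that spoon well inside.
- **Socket:** it stands in the square bin at about (462, 312), near the middle.
- **Tag:** its top edge is at about 165 mm, so the hole centre is about 11 mm below the bar. It is within about 1 mm sideways, about 2° off upright and about 1° off square to the bar. The fingers had been moved well clear.
- **Bystanders:** the last position readings for the bottle, jar and hammer are within about 15 mm of the first ones. That is the scatter of the detector, and the arm never went near them.
- **Disagreement:** the network's final tag-hole position was 10–15 mm off the depth measurement. I trusted the depth, since the wrist and scene cameras agreed within about 4 mm.

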